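# Close the food box: lid on, four clips snapped crosswise

### The job

There is a lime in the food box: take its lid off the sloped drying stand, set it squarely on the box and snap all four side clips down over the rim until they are fully shut. Work crosswise so the lid pulls down evenly: the second clip you shut must be the one diagonally opposite the first, then shut the other two. Do not disturb the mug, lemon, teaspoon and dark wooden shaker standing around.

Things in the scene. Friction and masses are not known exactly. Their poses are not given: they have to be found in the camera images.
- box: Open pale translucent food box, 110 (own x) x 170 (own y) x 68 mm high, walls 4 mm, a lime inside, own y roughly along world -x; it stands fixed on the worktop. Origin: centre of its underside; z up. Each long side (own -x, +x) has two springy teal rim beads (45 mm either side of its middle, 66 mm from the centre, 48 mm up) that the clips snap under.
- box_rim (a point): Centre of the box's mouth, in the plane of the rim, 68 mm above the worktop; axes as box.
- stand: Fixed steel-wire drying stand, about 135 x 155 mm, its wires sloping 28 degrees, low side at its own -x (which points roughly to the robot's right), high side (90 mm) opposite. A wire stop at the middle of the low edge holds the lid. Origin: centre of its foot.
- lid: Teal lid, about 0.25 kg, flange 120 (own x) x 180 (own y) x 6 mm, fits either way round (half turn). Origin: centre of the flange's underside; z out of its top. A rounded rim 8 mm deep beneath it fits the box mouth with 2 mm play a side: seated, origin at box_rim, lid x along box x. Starts on the stand, tilted 28 degrees, its top facing up and to the robot's right, own x pointing up the slope.
- lid_grip (a point): Point in the lid's upright grip bar, on lid z, 28 mm above lid's origin, axes as lid. The bar is 12 mm thick (along lid x), 70 mm long (along lid y), from 6 to 38 mm above the lid's origin.
- clip_a (a joint): Angle of the orange clip at the lid's -x, +y corner (its diagonal partner is clip_c): 0 shut (hanging down at the box side), 1.57 straight out, 2.0 most. Starts 1.4 to 1.9, stays where left (friction, under 1 N at its end). Hinge along lid y at lid x -63, y +45, z 3 mm. A push of 5 to 10 N towards the box near its lower end snaps its hook past the rim bead (at 0.1 to 0.3 rad); then it holds shut.
- clip_a_pad (a point): Pressing point on the outer face of clip a, 24 mm from its hinge. The clip is 36 mm wide (along lid y) and reaches 34 mm from the hinge; shut, its outer face is 12 mm outside the hinge (75 mm from the lid's centre).
- clip_b (a joint): Angle of the orange clip at the lid's -x, -y corner (its diagonal partner is clip_d): 0 shut (hanging down at the box side), 1.57 straight out, 2.0 most. Starts 1.4 to 1.9, stays where left (friction, under 1 N at its end). Hinge along lid y at lid x -63, y -45, z 3 mm. A push of 5 to 10 N towards the box near its lower end snaps its hook past the rim bead (at 0.1 to 0.3 rad); then it holds shut.
- clip_b_pad (a point): Pressing point on the outer face of clip b, 24 mm from its hinge. The clip is 36 mm wide (along lid y) and reaches 34 mm from the hinge; shut, its outer face is 12 mm outside the hinge (75 mm from the lid's centre).
- clip_c (a joint): Angle of the orange clip at the lid's +x, -y corner (its diagonal partner is clip_a): 0 shut (hanging down at the box side), 1.57 straight out, 2.0 most. Starts 1.4 to 1.9, stays where left (friction, under 1 N at its end). Hinge along lid y at lid x +63, y -45, z 3 mm. A push of 5 to 10 N towards the box near its lower end snaps its hook past the rim bead (at 0.1 to 0.3 rad); then it holds shut.
- clip_c_pad (a point): Pressing point on the outer face of clip c, 24 mm from its hinge. The clip is 36 mm wide (along lid y) and reaches 34 mm from the hinge; shut, its outer face is 12 mm outside the hinge (75 mm from the lid's centre).
- clip_d (a joint): Angle of the orange clip at the lid's +x, +y corner (its diagonal partner is clip_b): 0 shut (hanging down at the box side), 1.57 straight out, 2.0 most. Starts 1.4 to 1.9, stays where left (friction, under 1 N at its end). Hinge along lid y at lid x +63, y +45, z 3 mm. A push of 5 to 10 N towards the box near its lower end snaps its hook past the rim bead (at 0.1 to 0.3 rad); then it holds shut.
- clip_d_pad (a point): Pressing point on the outer face of clip d, 24 mm from its hinge. The clip is 36 mm wide (along lid y) and reaches 34 mm from the hinge; shut, its outer face is 12 mm outside the hinge (75 mm from the lid's centre).
- mug: Green mug, 78 x 110 x 97 mm, towards the back in the middle; loose, to be left alone. Origin: centre of its underside.
- lemon: Lemon, 77 x 51 x 52 mm, between box and stand; loose, to be left alone. Origin: centre of its underside.
- spoon: Steel teaspoon, 132 x 26 x 9 mm, lying in the middle in front; loose, to be left alone. Origin: centre of its underside.
- shaker: Dark wooden shaker, 58 mm across, 120 mm high, at the back right; loose, to be left alone. Origin: centre of its underside.

How it is judged (in metres and radians):
On the way, in this order (a step that is already met when the one before it is completed fails the run):
1. the lid sits squarely on the box, all four clips still open (horizontal distance between lid and box_rim below 0.005 m and z of lid in the frame of box_rim below 0.004 m and angle between lid's own z axis and vertical below 0.05 rad and angle between the x axis of lid and the x axis of box, either way round below 0.08 rad and value of joint each of clip_a, clip_b, clip_c, clip_d above 0.3 rad), for 0.2 s.
2. a first clip is shut on the seated lid, the other three open (horizontal distance between lid and box_rim below 0.005 m and z of lid in the frame of box_rim below 0.004 m and angle between lid's own z axis and vertical below 0.05 rad and angle between the x axis of lid and the x axis of box, either way round below 0.08 rad and ((value of joint clip_a below 0.12 rad and value of joint each of clip_b, clip_c, clip_d above 0.3 rad) or (value of joint each of clip_a, clip_c, clip_d above 0.3 rad and value of joint clip_b below 0.12 rad) or (value of joint each of clip_a, clip_b, clip_d above 0.3 rad and value of joint clip_c below 0.12 rad) or (value of joint each of clip_a, clip_b, clip_c above 0.3 rad and value of joint clip_d below 0.12 rad))), for 0.1 s.
3. two diagonally opposite clips are shut on the seated lid, the other two open (horizontal distance between lid and box_rim below 0.005 m and z of lid in the frame of box_rim below 0.004 m and angle between lid's own z axis and vertical below 0.05 rad and angle between the x axis of lid and the x axis of box, either way round below 0.08 rad and ((value of joint each of clip_a, clip_c below 0.12 rad and value of joint each of clip_b, clip_d above 0.3 rad) or (value of joint each of clip_a, clip_c above 0.3 rad and value of joint each of clip_b, clip_d below 0.12 rad))), for 0.1 s.
At the end, for the whole second after the job is handed in: The lid is seated on the box (within 5 mm of the mouth's centre, under 4 mm above the rim plane, level within 3 degrees, square within 4.5 degrees), all four clips are shut (each under 0.12 rad) and the lid is at rest (horizontal distance between lid and box_rim below 0.005 m and z of lid in the frame of box_rim below 0.004 m and angle between lid's own z axis and vertical below 0.05 rad and angle between the x axis of lid and the x axis of box, either way round below 0.08 rad and value of joint each of clip_a, clip_b, clip_c, clip_d below 0.12 rad and linear speed of lid below 0.02 m/s); the robot touches nothing.
It fails at once if the mug is moved more than 20 mm (distance of mug from where it was at the start of the episode above 0.02 m).
It fails at once if the lemon is moved more than 20 mm (distance of lemon from where it was at the start of the episode above 0.02 m).
It fails at once if the teaspoon is moved more than 20 mm (distance of spoon from where it was at the start of the episode above 0.02 m).
It fails at once if the shaker is moved more than 20 mm (distance of shaker from where it was at the start of the episode above 0.02 m).
It also fails if it takes over 67 s, if anything falls off the work surface, if the arm or the gripper's body presses on something with over 40 N, if the wrist force passes 120 N, or if a joint passes its speed limit or range.

### The arm

A 7-joint arm with a two-finger parallel gripper is mounted at the origin on a cart in front of the work surface, level with it; the furniture and walls round the work are solid. World frame = base frame: x ahead of the robot, y to its left, z up, the work surface at z = 0. Lengths are in m, angles in degrees, forces in N, time in s.
With the tool pointing down it reaches from about 0.35 to 0.9 m from the base axis. Payload 8.1 kg.
Tool frame: the origin (TCP) lies on the centre line of the jaws, within the pads' length; the fingertips stand 14 mm ahead of it and the grasp point (between the pads) lies 5 mm behind it (robot.tip_extent is the distance from the TCP to the fingertips, in m); z points along the fingers, y is the line along which they close (so a half turn about z gives the same grasp; the last joint's range is limited). The gripper opens to 85 mm and grips with 20 to 120 N. Pads are 22 mm wide; open, the fingers measure 114 mm over their backs; the gripper's body (76 mm by 85 mm) begins 54 mm behind the grasp point. The pads swing forward as they close: fully open they stand 13 mm farther back than shut.
Start: joints at [68.663, 24.895, 1.432, 90.138, -0.665, 64.973, -4.303], TCP at [0.167, -0.602, 0.222] pointing down, gripper open.
Joint ranges: [-149.89, 149.89], [-25.12, 119.58], [-72.63, 75.52], [4.76, 147.25], [-75.54, 255.54], [6.69, 114.76], [-157.13, 157.13]. Speed limits (degrees/s): [127.2, 127.2, 172.46, 172.46, 180, 180, 180].

### API

Orientations are given as a 3x3 rotation matrix whose columns are the frame's x, y, z axes.
In Python, from station import robot gives the robot as it stands. The module is installed in compiled form; this text tells all that it offers.
- The arm moves only by the shell command python3 -m handwheel 'ROWS' [FORCE]. ROWS is JSON, a list that holds one entry, the list of rows, each a list of 7 numbers: the shift along the tool's x, y, z in units of 50 mm (1.0 is 50 mm), then the turn, a rotation vector about the tool's x, y, z in units of 0.1 rad (1.0 is 0.1 rad), then the opening, from -1 (shut) to 1 (fully open). In form: [[[dx, dy, dz, wx, wy, wz, jaw], ...]]. A call has 1 to 8 rows; each row shifts and turns the commanded pose from where the row before left it, along the tool's axes as they then stand; what a row does not reach is not made up. A row lasts 1/10 s, in which the tool goes at most 50 mm and 8.59 degrees, less where a joint would pass 70% of its speed; a pose out of reach is approached as far as the arm can. A call with a number of a shift or a turn outside -1 to 1 is refused whole. A call with a gripper value outside its range is refused whole. The fingers move at their own pace and stop on an object; FORCE is the grip in N (left out, the last holds). Time passes only in rows, so rows that do not move let the fingers close. It gives the time, the measured TCP pose, the force, the opening and the grip force at its end, in the units of the state.
- robot.get_obs(): the state, without advancing time (a new reading comes with each control period).
- robot.snapshot(name): name is "scene" or "top" or "wrist"; returns the picture (420x560x3 uint8, red, green, blue); there is no depth.
- robot.get_calibration(name): a dict with "K" (3x3 intrinsics, pixels), "view" (4x4, takes a point from world to camera coordinates); the wrist camera has in their place "hand_eye" (4x4, takes a point from camera to tool coordinates, whose origin is the TCP and whose axes are the flange's). Camera axes: x right, y up, looking along -z (the intrinsics and any distortion apply to the point x, -y, -z); pixel columns grow to the right and rows downward; lengths in m; the calibration is good to about 2 mm. The wrist camera is an equidistant fisheye: a pixel r from the principal point sees the ray r / f radians off the axis. A picture is of the moment at which its call begins: read the wrist's pose just before it. get_calibration takes no time and is no camera call.
- robot.job_done(): hands the job in; it is judged then, once.
The state is a dict: "time_s": time; "joint_positions": joint angles; "dq": joint speeds; "joint_torque": joint torques, N m; "tcp_pos": TCP position; "tool_rot": TCP orientation; "ft_force": force on the tool from outside, world axes, zero at the start; "ft_torque": the same for the moment, N m; "width": opening from 0.0 (shut) to 1.0 (fully open); "gripper_force": force on a finger pad.
Only numpy, scipy, OpenCV 4.12 (cv2) and the standard library are available. Lean on these libraries where they do the work, as an engineer would, in place of code of your own. Each camera call takes 0.05 s, during which the arm holds its last target. There are 200 camera calls.

## Working session

There is one attempt and no reset: what is moved stays moved. The work goes in short steps, Python scripts to look and compute and a shell command to move; the robot and the scene stay as the last step left them, time stands still between calls to the robot, and variables do not carry over. Pictures are saved under pics/ and viewed, at most 10 in all, crops included, and the job is handed in when it is done.

```bash
mkdir -p pics
cat > h.py <<'E'
import numpy as np,cv2
from station import robot
np.set_printoptions(precision=4,suppress=True)
def snap(n,f):
    im=robot.snapshot(n); cv2.imwrite('pics/'+f,im[:,:,::-1]); return im
def ray(n,uv):
    c=robot.get_calibration(n);K=np.array(c['K']);V=np.array(c['view'])
    d=np.linalg.inv(K)@[uv[0],uv[1],1]; d=np.array([d[0],-d[1],-d[2]])
    R=V[:3,:3];o=-R.T@V[:3,3]; d=R.T@d; return o,d/np.linalg.norm(d)
def onplane(n,uv,z):
    o,d=ray(n,uv); return o+d*(z-o[2])/d[2]
def proj(n,p):
    c=robot.get_calibration(n);K=np.array(c['K']);V=np.array(c['view'])
    q=V[:3,:3]@np.array(p)+V[:3,3]; q=K@[q[0],-q[1],-q[2]]; return q[:2]/q[2]
def tri(uv1,uv2,a='scene',b='top'):
    o1,d1=ray(a,uv1);o2,d2=ray(b,uv2)
    s=np.linalg.lstsq(np.c_[d1,-d2],o2-o1,rcond=None)[0]
    p,q=o1+s[0]*d1,o2+s[1]*d2; return (p+q)/2,np.linalg.norm(p-q)
E
python3 - <<'E'
from h import *
s=snap('scene','s0.png');t=snap('top','t0.png')
for n in('scene','top','wrist'):print(n,robot.get_calibration(n))
o=robot.get_obs();print(o)
cv2.imwrite('pics/both0.png',np.hstack([cv2.resize(x[:,:,::-1],(400,300)) for x in (s,t)]))
E
```

```text
scene {'K': array([[457.9893,   0.    , 283.3169],
       [  0.    , 457.9893, 214.9905],
       [  0.    ,   0.    ,   1.    ]]), 'view': array([[-0.6572, -0.7537, -0.006 ,  0.392 ],
       [ 0.539 , -0.4755,  0.6953, -0.3868],
       [-0.5269,  0.4537,  0.7187, -0.7787],
       [ 0.    ,  0.    ,  0.    ,  1.    ]])}
top {'K': array([[391.8939,   0.    , 277.223 ],
       [  0.    , 391.8939, 211.274 ],
       [  0.    ,   0.    ,   1.    ]]), 'view': array([[-0.0205, -0.9997, -0.0134,  0.0383],
       [ 0.9823, -0.0226,  0.1861, -0.6133],
       [-0.1863, -0.0093,  0.9824, -1.0085],
       [ 0.    ,  0.    ,  0.    ,  1.    ]])}
wrist {'K': array([[325.1923,   0.    , 284.3237],
       [  0.    , 325.1923, 205.7973],
       [  0.    ,   0.    ,   1.    ]]), 'hand_eye': array([[ 0.0004,  0.9548,  0.2974,  0.0751],
       [ 1.    , -0.0007,  0.0009,  0.0013],
       [ 0.0011,  0.2974, -0.9548, -0.152 ],
       [ 0.    ,  0.    ,  0.    ,  1.    ]])}
{'time_s': 0.1, 'joint_positions': array([68.6631, 24.93  ,  1.431 , 90.1813, -0.6655, 64.9736, -4.3022]), 'dq': array([-0.0889, -0.0968,  0.0357, -0.1612, -0.012 , -0.0069,  0.0209]), 'joint_torque': array([  0.0044, -67.1758,   1.0298, -31.6904,   0.0162,   0.0072,
        -0.    ]), 'tcp_pos': array([ 0.1664, -0.602 ,  0.2208]), 'tool_rot': array([[ 0.9638,  0.2665, -0.0005],
       [ 0.2665, -0.9638,  0.0013],
       [-0.0001, -0.0013, -1.    ]]), 'ft_force': array([-0.0938, -0.0431, -0.847 ]), 'ft_torque': array([0.0203, 0.0818, 0.0277]), 'gripper_force': 0.0, 'width': 0.9998773626613886}
```

View pics/s0.png

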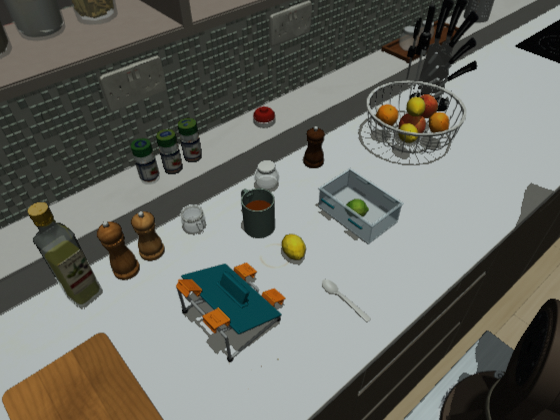

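View pics/t0.png

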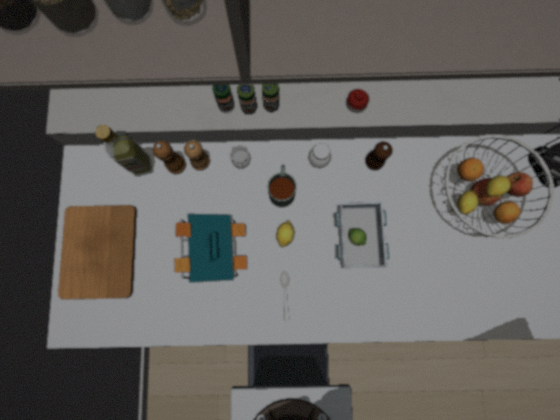

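Scene: lid on stand at about (232,293) scene / (213,247) top; box at (360,205) / (361,237); lemon between, spoon in front. Now enlarged crops for corner readings.

Run:
```python
import cv2,numpy as np
s=cv2.imread('pics/s0.png');t=cv2.imread('pics/t0.png')
def crop(im,x,y,w,h,W=400,H=300): return cv2.resize(im[y:y+h,x:x+w],(W,H),interpolation=cv2.INTER_CUBIC)
a=np.vstack([np.hstack([crop(s,170,250,120,90),crop(s,310,165,100,75)]),np.hstack([crop(t,155,200,120,90),crop(t,305,195,120,90)])])
a=np.clip(a.astype(float)*1.6,0,255).astype('uint8')
cv2.imwrite('pics/c0.png',a)
```

```text
(no output)
```

View pics/c0.png

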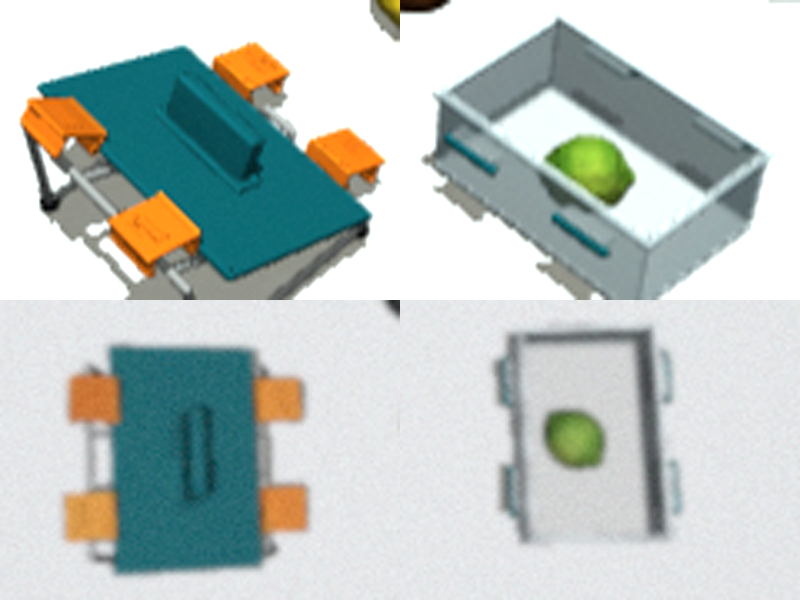

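Crop reading: lid flange corners in scene crop (188,47),(40,88),(370,215),(232,276), in top crop (112,347),(256,350),(260,566),(116,573); box rim corners in scene crop (436,95),(558,22),(767,155),(648,240).

Run:
```python
from h import *
S=lambda x,y:(170+x/3.333-.35,250+y/3.333-.35)
T=lambda x,y:(155+x/3.333-.35,200+(y-300)/3.333-.35)
B=lambda x,y:(310+(x-400)/4-.37,165+y/4-.37)
TB=lambda x,y:(305+(x-400)/3.333-.35,195+(y-300)/3.333-.35)
fl,e=[],[]
L=[]
for a,b in [((188,47),(256,350)),((40,88),(112,347)),((370,215),(260,566)),((232,276),(116,573))]:
    p,e=tri(S(*a),T(*b));L.append(p);print(p,e)
FR,FL,NR,NL=L
c=sum(L)/4;x=(FL+NL-FR-NR)/2;y=(NR+NL-FR-FL)/2
print('lid top c',c,np.linalg.norm(x),np.linalg.norm(y)); x/=np.linalg.norm(x);y-=x*(x@y);y/=np.linalg.norm(y);z=np.cross(x,y)
print(x,y,z,'tilt',np.degrees(np.arccos(z[2])),'grip',c+.022*z)
R=[onplane('scene',B(*q),.068) for q in [(558,22),(436,95),(767,155),(648,240)]]
for r in R:print('box',r)
FR,FL,NR,NL=R
c=sum(R)/4;x=(FL+NL-FR-NR)/2;y=(NR+NL-FR-FL)/2
print(c,np.linalg.norm(x),np.linalg.norm(y),np.degrees([np.arctan2(-x[0],x[1]),np.arctan2(y[1],-y[0])]))
for q in [(652,328),(508,333),(667,540),(520,541)]: print(onplane('top',TB(*q),.068))
for n,uv,z in [('lemon',(285,234),.025),('spoon',(285,280),0),('spoon2',(288,318),0),('mug',(282,188),.097),('shaker',(379,155),.06)]:print(n,onplane('top',uv,z))
```

```text
[0.6123 0.1531 0.0318] 0.00019623939436297483
[0.607  0.2603 0.0879] 0.00014099789347003994
[0.4339 0.1487 0.0374] 0.00039247806685938563
[0.4293 0.2517 0.0917] 0.0022196744458249057
lid top c [0.5206 0.2035 0.0622] 0.11885552522410874 0.1782741221926002
[-0.042   0.8844  0.4648] [-0.9983 -0.0559  0.0162] [ 0.0403 -0.4633  0.8853] tilt 27.716230787590856 grip [0.5215 0.1933 0.0817]
box [ 0.624  -0.2479  0.068 ]
box [ 0.6262 -0.1415  0.068 ]
box [ 0.4588 -0.2519  0.068 ]
box [ 0.4596 -0.147   0.068 ]
[ 0.5422 -0.1971  0.068 ] 0.10563625872992939 0.16599593665983103 [-0.8328 -1.6369]
[ 0.6282 -0.2532  0.068 ]
[ 0.6268 -0.1369  0.068 ]
[ 0.4582 -0.2532  0.068 ]
[ 0.4599 -0.1381  0.068 ]
lemon [0.5555 0.005  0.025 ]
spoon [0.4302 0.0079 0.    ]
spoon2 [0.3279 0.0022 0.    ]
mug [0.669  0.0107 0.097 ]
shaker [ 0.7663 -0.2613  0.06  ]
```

```bash
python3 -m handwheel '[[[0,0,0,0,0,0.9,0],[0,0,0,0,0,0.9,0],[0,0,0,0,0,0.9,0],[0,0,0,0,0,0,0]]]' 60
python3 -m handwheel '[[[0.42,-0.575,-0.04,0,0,0,0],[0.42,-0.575,-0.04,0,0,0,0],[0.42,-0.575,-0.04,0,0,0,0],[0.42,-0.575,-0.04,0,0,0,0],[0.42,-0.575,-0.04,0,0,0,0],[0.42,-0.575,-0.04,0,0,0,0],[0.42,-0.575,-0.04,0,0,0,0]]]'
python3 -m handwheel '[[[0.42,-0.575,-0.04,0,0,0,0],[0.42,-0.575,-0.04,0,0,0,0],[0.42,-0.575,-0.04,0,0,0,0],[0.42,-0.575,-0.04,0,0,0,0],[0.42,-0.575,-0.04,0,0,0,0],[0.42,-0.575,-0.04,0,0,0,0],[0.42,-0.575,-0.04,0,0,0,0],[0,0,0,0,0,0,0]]]'
cat >> h.py <<'E'
def wray(uv,o):
    c=robot.get_calibration('wrist');K=np.array(c['K']);H=np.array(c['hand_eye'])
    a=(uv[0]-K[0,2])/K[0,0];b=(uv[1]-K[1,2])/K[1,1];r=np.hypot(a,b);k=np.sin(r)/max(r,1e-9)
    d=np.array([a*k,-b*k,-np.cos(r)]);R=np.array(o['tool_rot'])
    return np.array(o['tcp_pos'])+R@H[:3,3],R@H[:3,:3]@d
def wplane(uv,o,z):
    p,d=wray(uv,o);return p+d*(z-p[2])/d[2]
E
python3 - <<'E'
from h import *
o=robot.get_obs();im=snap('wrist','w1.png');print(o['tcp_pos'],o['tool_rot'])
np.savez('o1.npz',**o)
E
```

```text
time_s: 0.5
tcp_pos: [0.1666, -0.6021, 0.2211]
tool_rot: [[1.0, -0.002, -0.0], [-0.002, -1.0, 0.001], [-0.0, -0.001, -1.0]]
ft_force: [-0.2, -0.9, 0.2]
width: 0.492
gripper_force: 0.0
time_s: 1.2
tcp_pos: [0.3142, -0.3998, 0.2355]
tool_rot: [[1.0, 0.003, -0.0], [0.003, -1.0, -0.0], [-0.0, 0.0, -1.0]]
ft_force: [0.4, 0.1, 0.1]
width: 0.501
gripper_force: 0.0
time_s: 2.0
tcp_pos: [0.4635, -0.1951, 0.2498]
tool_rot: [[1.0, 0.01, 0.002], [0.01, -1.0, 0.002], [0.002, -0.002, -1.0]]
ft_force: [-0.3, -0.8, -0.0]
width: 0.499
gripper_force: 0.0
[ 0.4635 -0.1951  0.2498] [[ 0.9999  0.0099  0.0017]
 [ 0.0099 -0.9999  0.0018]
 [ 0.0017 -0.0018 -1.    ]]
```

View pics/w1.png

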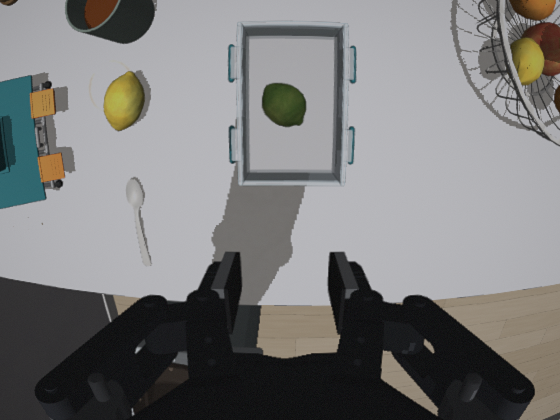

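Wrist view: box rim corners near (238,24),(354,24),(347,185),(239,185); beads at (232,63),(234,144),(352,64),(350,145).

Run:
```python
from h import *
o=np.load('o1.npz');im=cv2.imread('pics/w1.png')
hsv=cv2.cvtColor(im,cv2.COLOR_BGR2HSV)
P=[]
for u,v in [(232,63),(353,64),(233,144),(351,145)]:
    w=hsv[v-24:v+25,u-9:u+10];m=((w[...,1]>75)&(w[...,0]>80)&(w[...,0]<105)).astype('uint8')
    n,l,st,ce=cv2.connectedComponentsWithStats(m);k=1+np.argmax(st[1:,4]);
    c=ce[k]+[u-9,v-24];p=wplane(c,o,.048);P.append(p);print(c,st[k],p)
P=np.array(P);x=P[[0,2]].mean(0)-P[[1,3]].mean(0);y=P[[2,3]].mean(0)-P[[0,1]].mean(0)
print('beads',P.mean(0),np.linalg.norm(x),np.linalg.norm(y),np.degrees([np.arctan2(-x[0],x[1]),np.arctan2(y[1]*-1,-y[0])]))
R=np.array([wplane(q,o,.068) for q in [(238,23.5),(355,23.5),(239,185.5),(347.5,185.5)]]);print(R,R.mean(0))
x=R[[0,2]].mean(0)-R[[1,3]].mean(0);y=R[[2,3]].mean(0)-R[[0,1]].mean(0)
print(np.linalg.norm(x),np.linalg.norm(y),np.degrees([np.arctan2(-x[0],x[1]),np.arctan2(-y[1],-y[0])]))
```

```text
[229.7288  63.9661] [ 5  6  6 37 59] [ 0.5879 -0.136   0.048 ]
[354.0854  64.4146] [ 7  6  5 37 82] [ 0.5897 -0.2699  0.048 ]
[230.4255 144.0213] [ 6  6  4 37 47] [ 0.4995 -0.1363  0.048 ]
[352.0758 144.8182] [ 7  6  5 37 66] [ 0.5004 -0.2703  0.048 ]
beads [ 0.5444 -0.2031  0.048 ] 0.13394651277028996 0.08885405404862946 [0.5656 0.2386]
[[ 0.6284 -0.1472  0.068 ]
 [ 0.6313 -0.2665  0.068 ]
 [ 0.4574 -0.1478  0.068 ]
 [ 0.4587 -0.2635  0.068 ]] [ 0.544  -0.2063  0.068 ]
0.11749872263129145 0.17182686344957926 [ 1.0433 -0.405 ]
```

```bash
cat >> h.py <<'E'
def beads(f,guess):
    o=robot.get_obs();im=snap('wrist',f)[:,:,::-1]
    hsv=cv2.cvtColor(np.ascontiguousarray(im),cv2.COLOR_BGR2HSV);P=[]
    for u,v in guess:
        w=hsv[v-24:v+25,u-9:u+10];m=((w[...,1]>75)&(w[...,0]>80)&(w[...,0]<105)).astype('uint8')
        n,l,st,ce=cv2.connectedComponentsWithStats(m);k=1+np.argmax(st[1:,4])
        P.append(wplane(ce[k]+[u-9,v-24],o,.048))
    P=np.array(P);x=P[[0,2]].mean(0)-P[[1,3]].mean(0)
    print(o['tcp_pos'],'beads',P.mean(0),'yaw',np.degrees(np.arctan2(-x[0],x[1])))
E
python3 -c "
from h import *
beads('w2.png',[(232,63),(353,64),(233,144),(351,145)])"
python3 -m handwheel '[[[0.16,-0.8,0.1,0,0,0,0],[0.16,-0.8,0.1,0,0,0,0],[0.16,-0.8,0.1,0,0,0,0],[0.16,-0.8,0.1,0,0,0,0],[0.16,-0.8,0.1,0,0,0,0],[0.16,-0.8,0.1,0,0,0,0],[0.16,-0.8,0.1,0,0,0,0],[0.16,-0.8,0.1,0,0,0,0]]]'
python3 -m handwheel '[[[0,0,0,0.81,0,-0.07,0],[0,0,0,0.81,0,-0.07,0],[0,0,0,0.81,0,-0.07,0],[0,0,0,0.81,0,-0.07,0],[0,0,0,0.81,0,-0.07,0],[0,0,0,0.81,0,-0.07,0],[0,0,0,0,0,0,0],[0,0,0,0,0,0,0]]]'
python3 - <<'E'
from h import *
o=robot.get_obs();im=snap('wrist','w3.png');print(o['tcp_pos'],o['tool_rot'],o['joint_positions'])
np.savez('o3.npz',**o)
E
```

```text
[ 0.4619 -0.1976  0.2495] beads [ 0.5419 -0.2029  0.048 ] yaw 2.7931655161089806
time_s: 2.9
tcp_pos: [0.5251, 0.1195, 0.2092]
tool_rot: [[1.0, -0.001, -0.0], [-0.001, -1.0, -0.001], [-0.0, 0.001, -1.0]]
ft_force: [0.6, -0.4, -0.1]
width: 0.502
gripper_force: 0.0
time_s: 3.7
tcp_pos: [0.5248, 0.1184, 0.2091]
tool_rot: [[0.999, 0.038, -0.009], [0.038, -0.884, 0.465], [0.009, -0.465, -0.885]]
ft_force: [0.3, 0.1, 0.4]
width: 0.498
gripper_force: 0.0
[0.5248 0.1184 0.2091] [[ 0.9992  0.0378 -0.0094]
 [ 0.0379 -0.8845  0.465 ]
 [ 0.0093 -0.4651 -0.8852]] [ 21.5981  22.2487 -28.003  105.4871 -21.4669  54.9335 -79.6826]
```

View pics/w3.png

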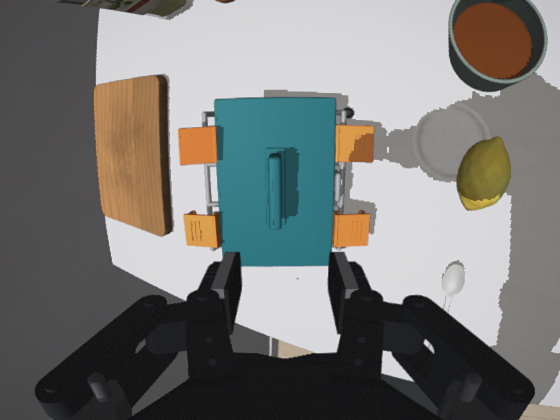

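Wrist view at the lid: flange corners about (216,99),(336,97),(334,266),(217,267), bar top about (275,190), clips all open, lemon clear at right.

Run:
```python
from h import *
o=np.load('o3.npz');im=cv2.imread('pics/w3.png');hsv=cv2.cvtColor(im,cv2.COLOR_BGR2HSV)
m=((hsv[...,0]>82)&(hsv[...,0]<102)&(hsv[...,1]>150)).astype('uint8');m[:,:150]=0;m[:,400:]=0;m=cv2.morphologyEx(m,cv2.MORPH_CLOSE,np.ones((7,7)))
c=max(cv2.findContours(m,0,1)[0],key=cv2.contourArea);q=cv2.approxPolyDP(c,12,True)[:,0].astype(float);print(q)
z0=np.array([.0403,-.4633,.8853]);c0=np.array([.5206,.2035,.0622])
P=[]
for uv in q:
    p,d=wray(uv,o);P.append(p+d*((c0-p)@z0)/(d@z0))
P=np.array(P);print(P)
if len(P)==4:
    c=P.mean(0);i=np.argsort(P[:,0]);y=P[i[:2]].mean(0)-P[i[2:]].mean(0)
    j=np.argsort(P[:,1]);x=P[j[2:]].mean(0)-P[j[:2]].mean(0)
    print(c,np.linalg.norm(x),np.linalg.norm(y),x/np.linalg.norm(x),y/np.linalg.norm(y))
# row intensities across bar
g=im[190,255:300].astype(int).sum(1);print(g)
R=o['tool_rot']
for hgt in (.032,):
    for u in (268,275,283):
        p,d=wray((u,188),o);pp=c0+z0*hgt;X=p+d*((pp-p)@z0)/(d@z0);print(u,R.T@(X-o['tcp_pos']))
```

```text
[[240.  99.]
 [264. 100.]
 [263. 134.]
 [231. 168.]
 [219. 157.]
 [223. 253.]
 [327. 264.]
 [334.  99.]]
[[0.6061 0.2394 0.0771]
 [0.6055 0.2183 0.0661]
 [0.5715 0.2176 0.0672]
 [0.5362 0.245  0.0832]
 [0.5473 0.2563 0.0886]
 [0.442  0.2519 0.0911]
 [0.4333 0.1496 0.038 ]
 [0.6098 0.1572 0.0339]]
[312 315 318 315 316 316 313 314 315 314 314 306 299 252 286 312 325 294
 312 307 296 290 283 268 223 180 142 182 181 172 163 196 193 196 196 189
 192 193 187 192 189 203 236 254 301]
268 [ 0.0021 -0.0139  0.1378]
275 [ 0.0021 -0.0074  0.1378]
283 [ 0.0021 -0.      0.1377]
```

Run:
```python
from h import *
o=np.load('o3.npz');R=o['tool_rot']
z0=np.array([.0403,-.4633,.8853]);c0=np.array([.5206,.2035,.0622])
P=[]
for uv in [(336,97),(216,99),(334,266),(217.5,266.5)]:
    p,d=wray(uv,o);P.append(p+d*((c0-p)@z0)/(d@z0))
FR,FL,NR,NL=P=np.array(P)
c=P.mean(0);x=(FL+NL-FR-NR)/2;y=(NR+NL-FR-FL)/2
print(c,np.linalg.norm(x),np.linalg.norm(y),x/np.linalg.norm(x),y/np.linalg.norm(y))
for g in (c,c0):
    t=g+.019*z0; print('tool delta to grasp, units',R.T@(t-o['tcp_pos'])/.05)
for u in (268.5,274,279):
    p,d=wray((u,188),o);pp=c0+z0*.032;X=p+d*((pp-p)@z0)/(d@z0);print(R.T@(X-o['tcp_pos']))
```

```text
[0.5185 0.2042 0.0626] 0.12483334519681917 0.181312096554596 [-0.0476  0.8841  0.4648] [-0.9987 -0.0452  0.0218]
tool delta to grasp, units [-0.0765 -0.1602  3.0115]
tool delta to grasp, units [-0.0348 -0.1428  3.0128]
[ 0.0021 -0.0134  0.1378]
[ 0.0021 -0.0083  0.1378]
[ 0.0021 -0.0037  0.1378]
```

```bash
python3 -m handwheel '[[[-0.05,-0.15,0,0,0,0,0],[0,0,0.6,0,0,0,0],[0,0,0.6,0,0,0,0],[0,0,0.6,0,0,0,0],[0,0,0.5,0,0,0,0],[0,0,0.35,0,0,0,0],[0,0,0.2,0,0,0,0],[0,0,0,0,0,0,0]]]'
python3 -m handwheel '[[[0,0,0.12,0,0,0,0],[0,0,0,0,0,0,-1],[0,0,0,0,0,0,-1],[0,0,0,0,0,0,-1],[0,0,0,0,0,0,-1],[0,0,0,0,0,0,-1],[0,0,0,0,0,0,-1],[0,0,0,0,0,0,-1]]]' 80
```

```text
time_s: 4.55
tcp_pos: [0.5196, 0.1948, 0.0868]
tool_rot: [[0.999, 0.042, -0.012], [0.043, -0.883, 0.467], [0.009, -0.467, -0.884]]
ft_force: [0.4, 0.4, -0.0]
width: 0.5
gripper_force: 0.0
time_s: 5.35
tcp_pos: [0.521, 0.1956, 0.0823]
tool_rot: [[0.999, 0.04, -0.009], [0.039, -0.883, 0.467], [0.011, -0.467, -0.884]]
ft_force: [-1.1, -1.5, 6.3]
width: 0.102
gripper_force: 78.6
```

```bash
python3 -m handwheel '[[[0,0,-0.1,0,0,0,-1],[0,0,-0.3,0,0,0,-1],[0,0,-0.5,0,0,0,-1],[0,0,-0.6,0,0,0,-1],[0,0,-0.6,0,0,0,-1],[0,0,-0.6,0,0,0,-1],[0,0,0,0,0,0,-1],[0,0,0,0,0,0,-1]]]'
python3 - <<'E'
from h import *
o=robot.get_obs();s=snap('scene','s4.png');w=snap('wrist','w4.png')
cv2.imwrite('pics/v4.png',np.hstack([cv2.resize(x[:,:,::-1],(400,300)) for x in (s,w)]))
E
```

```text
time_s: 6.15
tcp_pos: [0.5218, 0.1323, 0.2009]
tool_rot: [[0.999, 0.04, -0.009], [0.039, -0.884, 0.466], [0.01, -0.466, -0.885]]
ft_force: [0.1, 0.2, -2.8]
width: 0.095
gripper_force: 78.5
```

View pics/v4.png

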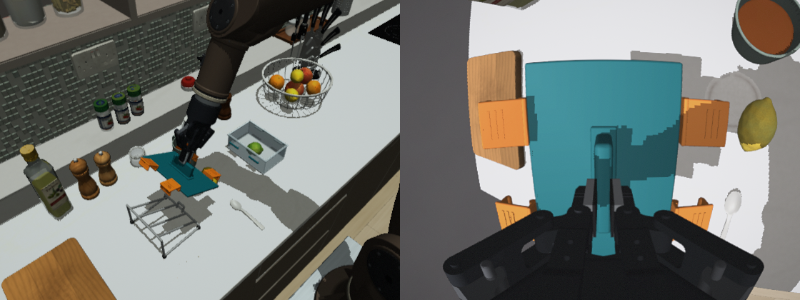

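Lid is held and clear of the stand (left: scene, lid under the gripper near (180,175); right: bar between pads at (603,180)). Refining box pose from the beads.

Run:
```python
from h import *
for f in('s0.png','s4.png'):
    im=cv2.imread('pics/'+f);h=cv2.cvtColor(im,cv2.COLOR_BGR2HSV);w=h[180:240,310:400]
    m=((w[...,0]>82)&(w[...,0]<104)&(w[...,1]>110)).astype('uint8')
    n,l,st,ce=cv2.connectedComponentsWithStats(m)
    for k in range(1,n):
        if st[k,4]>12:
            uv=ce[k]+[310,180];print(f,uv,st[k,4],onplane('scene',uv,.048),onplane('scene',uv,.046))
B=lambda x,y:(310+(x-400)/4-.37,165+y/4-.37)
# two-view: scene corners vs wrist w1/w2
im=cv2.imread('pics/w2.png')
a=cv2.resize(im[10:200,220:370],None,fx=3,fy=3,interpolation=cv2.INTER_CUBIC)
t=cv2.imread('pics/t0.png');b=cv2.resize(t[195:280,325:395],None,fx=5,fy=5,interpolation=cv2.INTER_CUBIC)
b=cv2.copyMakeBorder(b,0,570-b.shape[0],0,0,0);v=np.hstack([a,b[:570]]);v=np.clip(v*1.3,0,255).astype('uint8');print(v.shape);cv2.imwrite('pics/c5.png',v)
```

```text
s0.png [326.9    203.0333] 30 [ 0.59   -0.1358  0.048 ] [ 0.5914 -0.1373  0.046 ]
s0.png [354.3939 223.303 ] 33 [ 0.4996 -0.1361  0.048 ] [ 0.5007 -0.1377  0.046 ]
s4.png [326.9    203.0333] 30 [ 0.59   -0.1358  0.048 ] [ 0.5914 -0.1373  0.046 ]
s4.png [354.3939 223.303 ] 33 [ 0.4996 -0.1361  0.048 ] [ 0.5007 -0.1377  0.046 ]
(570, 800, 3)
```

View pics/c5.png

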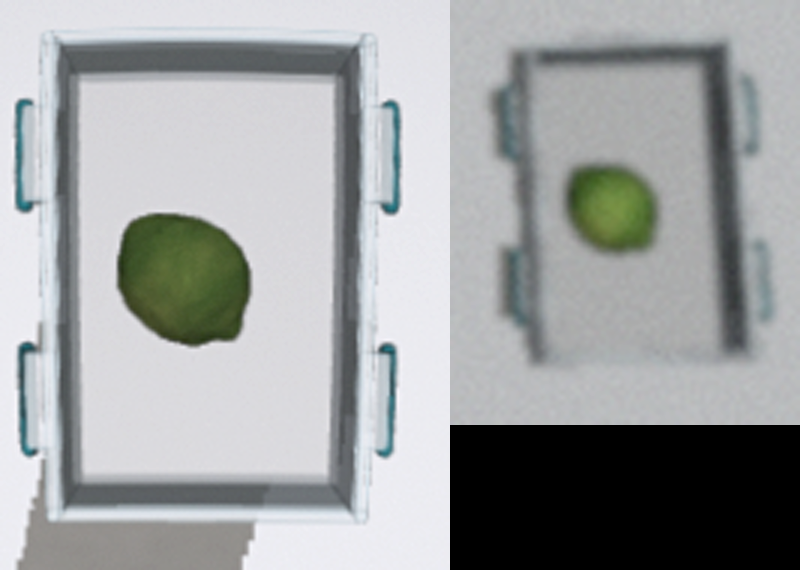

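Left crop: wrist view, rim corners (42,32),(375,35),(50,520),(368,522) in the crop; beads agree with the scene at y≈-0.136. Box centre ≈ (0.544,-0.2027), yaw about 0.4°.

Run:
```python
from h import *
o={'tool_rot':np.eye(3),'tcp_pos':np.zeros(3)}
im=cv2.imread('pics/w4.png')
h=cv2.cvtColor(im,cv2.COLOR_BGR2HSV)
m=((h[...,0]>80)&(h[...,0]<102)&(h[...,1]>110)).astype('uint8')
for v in (100,110,120,260): print(v,np.where(m[v])[0][[0,-1]])
for u in (200,230,350,380): print('u',u,np.where(m[:150,u])[0][0])
print('bar col',im[170:205,284].sum(1))
for z in(.019,.022,.025):
    P=[wplane(uv,o,z) for uv in((176.4,86.8),(394.8,84))];print(z,P[0],P[1],P[0][1]-P[1][1])
for z in(-.013,-.010,-.007):print('bar end',wplane((284,187),o,z))
```

```text
100 [176 394]
110 [176 394]
120 [176 393]
260 [188 382]
u 200 87
u 230 85
u 350 85
u 380 87
bar col [354 355 359 353 358 352 269 192 240 295 330 338 334 335 336 260 195 148
 129 116 116 125 119 126 123 122 116 114 125 122 148 183 220 251 265]
0.019 [ 0.0888 -0.0566  0.019 ] [0.0904 0.0606 0.019 ] -0.11719238307423022
0.022 [ 0.089  -0.0576  0.022 ] [0.0906 0.0616 0.022 ] -0.11923997111557566
0.025 [ 0.0892 -0.0586  0.025 ] [0.0909 0.0627 0.025 ] -0.1212875591569211
bar end [ 0.0406  0.0012 -0.013 ]
bar end [ 0.0398  0.0012 -0.01  ]
bar end [ 0.0391  0.0012 -0.007 ]
```

```bash
cat >> h.py <<'E'
from scipy.spatial.transform import Rotation as Ro
def go(p,yaw):
    o=robot.get_obs();R=np.array(o['tool_rot']);c,s=np.cos(np.radians(yaw)),np.sin(np.radians(yaw))
    T=np.array([[c,s,0],[s,-c,0],[0,0,-1]]);print('tcp',o['tcp_pos'],'units shift',R.T@(np.array(p)-o['tcp_pos'])/.05,'turn',Ro.from_matrix(R.T@T).as_rotvec()/.1,'ft',o['ft_force'],'w',o['width'])
E
python3 -m handwheel '[[[0,0,-0.3,-0.81,0,0.05,-1],[0,0,-0.3,-0.81,0,0.05,-1],[0,0,0,-0.81,0,0.05,-1],[0,0,0,-0.81,0,0.05,-1],[0,0,0,-0.81,0,0.05,-1],[0,0,0,-0.81,0,0.05,-1],[0,0,0,0,0,0,-1]]]'
python3 -c "
from h import *
go((.5435,-.2015,.22),.3)"
```

```text
time_s: 6.95
tcp_pos: [0.5206, 0.1241, 0.227]
tool_rot: [[1.0, 0.019, 0.001], [0.019, -1.0, 0.0], [0.001, -0.0, -1.0]]
ft_force: [-0.1, 1.6, -3.5]
width: 0.099
gripper_force: 78.7
tcp [0.5206 0.1241 0.227 ] units shift [0.3364 6.5197 0.1391] turn [-0.0013 -0.0073  0.1332] ft [-0.0835  1.5531 -3.4548] w 0.09852904088236866
```

```bash
python3 -m handwheel '[[[0.03,0.3,0,0,0,0.13,-1],[0.03,0.7,0,0,0,0,-1],[0.03,0.7,0,0,0,0,-1],[0.03,0.7,0,0,0,0,-1],[0.03,0.7,0,0,0,0,-1],[0.03,0.7,0,0,0,0,-1],[0.03,0.7,0,0,0,0,-1],[0.03,0.7,0,0,0,0,-1]]]'
python3 -m handwheel '[[[0.03,0.6,0.1,0,0,0,-1],[0.03,0.5,0.2,0,0,0,-1],[0.03,0.2,0.4,0,0,0,-1],[0,0,0.4,0,0,0,-1],[0,0,0.4,0,0,0,-1],[0,0,0,0,0,0,-1],[0,0,0,0,0,0,-1],[0,0,0,0,0,0,-1]]]'
python3 - <<'E'
from h import *
go((.5435,-.2015,.097),.3)
s=snap('scene','s6.png');t=snap('top','t6.png')
crop=lambda im,x,y,w,h:cv2.resize(im[y:y+h,x:x+w,::-1],(400,400*h//w),interpolation=cv2.INTER_CUBIC)
cv2.imwrite('pics/c6.png',np.clip(np.hstack([crop(s,290,110,160,160),crop(t,300,160,120,120)])*1.5,0,255).astype('uint8'))
E
```

```text
time_s: 7.75
tcp_pos: [0.5326, -0.1434, 0.2273]
tool_rot: [[1.0, -0.004, 0.002], [-0.004, -1.0, 0.002], [0.002, -0.002, -1.0]]
ft_force: [0.9, -0.5, -2.8]
width: 0.099
gripper_force: 78.7
time_s: 8.55
tcp_pos: [0.5387, -0.2059, 0.1541]
tool_rot: [[1.0, -0.003, 0.004], [-0.003, -1.0, 0.0], [0.004, -0.0, -1.0]]
ft_force: [0.6, -0.1, -2.8]
width: 0.101
gripper_force: 78.7
tcp [ 0.5387 -0.2059  0.1541] units shift [ 0.0907 -0.0876  1.1416] turn [-0.0006 -0.0428 -0.0796] ft [ 0.6012 -0.1449 -2.7535] w 0.10122822598709626
```

View pics/c6.png

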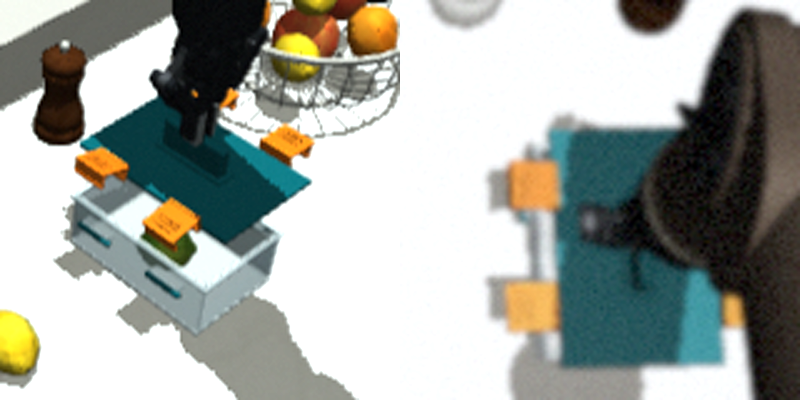

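Lid hovers level over the box, clips open; scene-crop flange corners FL (80,145), NL (234,235), NR (310,182); top-crop FL (548,128), NL (562,366), NR (723,361).

Run:
```python
from h import *
S=lambda x,y:(290+x/2.5-.3,110+y/2.5-.3)
T=lambda x,y:(300+(x-400)/3.333-.35,160+y/3.333-.35)
z=.1541-.023
for n,f,q in(('scene',S,[(80,145),(234,235),(310,182)]),('top',T,[(548,128),(562,366),(723,361)])):
    FL,NL,NR=[onplane(n,f(*a),z) for a in q];print(n,FL,NL,NR,'c',(FL+NR)/2,'len',np.linalg.norm(FL-NL),np.linalg.norm(NL-NR),'yaw',np.degrees(np.arctan2(FL[1]-NL[1],FL[0]-NL[0])))
for a,b in zip([(80,145),(234,235),(310,182)],[(548,128),(562,366),(723,361)]):print(tri(S(*a),T(*b)))
```

```text
scene [ 0.6259 -0.147   0.1311] [ 0.4507 -0.1624  0.1311] [ 0.45   -0.2672  0.1311] c [ 0.5379 -0.2071  0.1311] len 0.17585397065538397 0.10483390316403185 yaw 5.03870269034211
top [ 0.6304 -0.1462  0.1311] [ 0.4507 -0.1471  0.1311] [ 0.4518 -0.2655  0.1311] c [ 0.5411 -0.2058  0.1311] len 0.17967479153571417 0.11840543750623125 yaw 0.29518305600151334
(array([ 0.6293, -0.1478,  0.1289]), np.float64(0.003899951100321327))
(array([ 0.4466, -0.1475,  0.1445]), np.float64(0.008904350478975245))
(array([ 0.4508, -0.2662,  0.1312]), np.float64(0.0024977852355905217))
```

```bash
python3 -m handwheel '[[[0.08,-0.085,0.2,0,-0.04,-0.08,-1],[0,0,0.3,0,0,0,-1],[0,0,0.2,0,0,0,-1],[0,0,0,0,0,0,-1],[0,0,0,0,0,0,-1]]]'
python3 -c "
from h import *
go((.543,-.2017,.097),.3)"
```

```text
time_s: 9.15
tcp_pos: [0.5425, -0.2007, 0.118]
tool_rot: [[1.0, 0.007, -0.002], [0.007, -1.0, 0.0], [-0.002, -0.0, -1.0]]
ft_force: [0.8, 0.7, -2.5]
width: 0.099
gripper_force: 78.7
tcp [ 0.5425 -0.2007  0.118 ] units shift [0.0113 0.0197 0.4207] turn [-0.0015  0.0158  0.0133] ft [ 0.8222  0.653  -2.5436] w 0.09892920534583162
```

```bash
python3 -m handwheel '[[[0.01,0.02,0.14,0,0,0,-1],[0,0,0.1,0,0,0,-1],[0,0,0,0,0,0,-1]]]'; python3 -m handwheel '[[[0,0,0.08,0,0,0,-1],[0,0,0,0,0,0,-1]]]'; python3 -m handwheel '[[[0,0,0.06,0,0,0,-1],[0,0,0,0,0,0,-1]]]'
```

```text
time_s: 9.45
tcp_pos: [0.5424, -0.2018, 0.1054]
tool_rot: [[1.0, 0.006, -0.002], [0.006, -1.0, 0.0], [-0.002, -0.0, -1.0]]
ft_force: [-1.1, 0.3, -2.5]
width: 0.099
gripper_force: 78.7
time_s: 9.65
tcp_pos: [0.5427, -0.2018, 0.1017]
tool_rot: [[1.0, 0.006, -0.002], [0.006, -1.0, 0.0], [-0.002, -0.0, -1.0]]
ft_force: [1.0, -0.6, -2.9]
width: 0.101
gripper_force: 78.7
time_s: 9.85
tcp_pos: [0.5428, -0.2018, 0.0989]
tool_rot: [[1.0, 0.006, -0.002], [0.006, -1.0, 0.0], [-0.002, -0.0, -1.0]]
ft_force: [-0.3, -0.5, -2.7]
width: 0.098
gripper_force: 78.7
```

```bash
python3 -m handwheel '[[[0,0,0.05,0,0,0,-1],[0,0,0,0,0,0,-1]]]'; python3 -m handwheel '[[[0,0,0.04,0,0,0,-1],[0,0,0,0,0,0,-1]]]'
```

```text
time_s: 10.05
tcp_pos: [0.5433, -0.2019, 0.0966]
tool_rot: [[1.0, 0.006, -0.0], [0.006, -1.0, -0.0], [-0.0, 0.0, -1.0]]
ft_force: [0.4, -0.2, -2.0]
width: 0.1
gripper_force: 78.8
time_s: 10.25
tcp_pos: [0.5439, -0.2019, 0.0951]
tool_rot: [[1.0, 0.006, 0.001], [0.006, -1.0, -0.0], [0.001, 0.0, -1.0]]
ft_force: [3.4, 0.3, -0.3]
width: 0.097
gripper_force: 79.1
```

```bash
python3 -m handwheel '[[[0,0,0.04,0,0,0,-1],[0,0,0,0,0,0,-1]]]'; python3 -m handwheel '[[[0,0,0.04,0,0,0,-1],[0,0,0,0,0,0,-1],[0,0,0,0,0,0,-1]]]'
```

```text
time_s: 10.45
tcp_pos: [0.5441, -0.2019, 0.0931]
tool_rot: [[1.0, 0.006, 0.001], [0.006, -1.0, -0.0], [0.001, 0.0, -1.0]]
ft_force: [5.0, 0.4, -0.5]
width: 0.098
gripper_force: 79.1
time_s: 10.75
tcp_pos: [0.5437, -0.2019, 0.0918]
tool_rot: [[1.0, 0.006, 0.001], [0.006, -1.0, -0.0], [0.001, 0.0, -1.0]]
ft_force: [0.2, 0.6, 11.1]
width: 0.102
gripper_force: 80.5
```

```bash
python3 -m handwheel '[[[0,0,-0.02,0,0,0,-0.3],[0,0,0,0,0,0,-0.3],[0,0,0,0,0,0,-0.3],[0,0,0,0,0,0,-0.3]]]'; python3 -m handwheel '[[[0,0,-0.3,0,0,0,-0.3],[0,0,-0.6,0,0,0,-0.3],[-0.2,0,-0.7,0,0,0,-0.3],[-0.4,0,-0.7,0,0,0,-0.3],[-0.4,0,-0.6,0,0,0,-0.3],[-0.2,0,-0.2,0,0,0,-0.3],[0,0,0,0,0,0,-1],[0,0,0,0,0,0,-1]]]'
python3 - <<'E'
from h import *
o=robot.get_obs();np.savez('o7.npz',**o);print(o['tcp_pos'],o['tool_rot'],o['joint_positions']);w=snap('wrist','w7.png');s=snap('scene','s7.png')
cv2.imwrite('pics/v7.png',np.hstack([cv2.resize(w[:,:,::-1],(450,337)),cv2.resize(s[130:270,290:436,::-1],(350,337),interpolation=cv2.INTER_CUBIC)]))
E
```

```text
time_s: 11.15
tcp_pos: [0.5423, -0.2019, 0.0912]
tool_rot: [[1.0, 0.006, -0.002], [0.006, -1.0, 0.0], [-0.002, -0.0, -1.0]]
ft_force: [0.1, 0.6, -0.2]
width: 0.353
gripper_force: 0.0
time_s: 11.95
tcp_pos: [0.483, -0.2021, 0.2457]
tool_rot: [[1.0, 0.006, -0.002], [0.006, -1.0, 0.0], [-0.002, -0.0, -1.0]]
ft_force: [-0.8, -0.5, -0.3]
width: 0.022
gripper_force: 0.0
[ 0.483  -0.2021  0.2457] [[ 1.      0.0062 -0.002 ]
 [ 0.0062 -1.      0.0003]
 [-0.002  -0.0004 -1.    ]] [ 27.0005  15.2054 -12.7168 101.2525   3.6922  64.0599 -76.555 ]
```

View pics/v7.png

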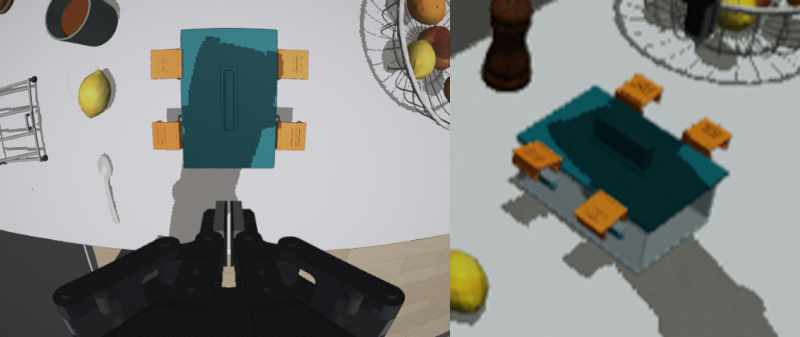

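Lid sits square and level on the box, all four clips out (wrist panel ~(166,64),(292,64),(167,136),(290,136)); neighbours undisturbed. Now clip a (right, near) from outside with the closed fist.

```bash
python3 -m handwheel '[[[0.08,0.47,0,0,0,0,-1],[0.08,0.47,0,0,0,0,-1],[0.08,0.47,0.1,0,0,0,-1],[0.07,0.46,0.4,0,0,0,-1],[0,0,0.6,0,0,0,-1],[0,0,0.6,0,0,0,-1],[0,0,0.53,0,0,0,-1],[0,0,0,0,0,0,-1]]]'; python3 -m handwheel '[[[0,0,0.3,0,0,0,-1],[0,0,0.3,0,0,0,-1],[0,0,0.2,0,0,0,-1],[0,0,0,0,0,0,-1]]]'
```

```text
time_s: 12.85
tcp_pos: [0.4966, -0.2941, 0.1302]
tool_rot: [[1.0, 0.007, -0.009], [0.007, -1.0, 0.004], [-0.009, -0.004, -1.0]]
ft_force: [-0.8, 0.7, -0.6]
width: 0.002
gripper_force: 0.0
time_s: 13.25
tcp_pos: [0.4986, -0.2952, 0.0943]
tool_rot: [[1.0, 0.007, -0.003], [0.007, -1.0, 0.001], [-0.003, -0.001, -1.0]]
ft_force: [0.5, -0.4, -0.0]
width: 0.003
gripper_force: 0.0
```

```bash
python3 -m handwheel '[[[0,0,0.2,0,0,0,-1],[0,0,0.2,0,0,0,-1],[0,0,0,0,0,0,-1]]]'; python3 -m handwheel '[[[0,0,0.2,0,0,0,-1],[0,0,0.18,0,0,0,-1],[0,0,0,0,0,0,-1]]]';  python3 -m handwheel '[[[0,-0.08,0,0,0,0,-1],[0,0,0,0,0,0,-1]]]'
```

```text
time_s: 13.55
tcp_pos: [0.4982, -0.2953, 0.0739]
tool_rot: [[1.0, 0.006, -0.003], [0.006, -1.0, 0.001], [-0.003, -0.001, -1.0]]
ft_force: [-0.7, 0.1, -0.3]
width: 0.003
gripper_force: 0.0
time_s: 13.85
tcp_pos: [0.4982, -0.2953, 0.0548]
tool_rot: [[1.0, 0.006, -0.003], [0.006, -1.0, 0.001], [-0.003, -0.001, -1.0]]
ft_force: [-0.1, 0.5, 0.4]
width: 0.001
gripper_force: 0.0
time_s: 14.05
tcp_pos: [0.4991, -0.2911, 0.0564]
tool_rot: [[1.0, 0.007, -0.001], [0.007, -1.0, 0.0], [-0.001, -0.0, -1.0]]
ft_force: [-0.6, -0.6, -0.2]
width: -0.002
gripper_force: 0.0
```

Push in stepwise.

```bash
python3 -m handwheel '[[[0,-0.05,0,0,0,0,-1],[0,0,0,0,0,0,-1]]]';python3 -m handwheel '[[[0,-0.05,0,0,0,0,-1],[0,0,0,0,0,0,-1]]]';python3 -m handwheel '[[[0,-0.05,0,0,0,0,-1],[0,0,0,0,0,0,-1]]]'
```

```text
time_s: 14.25
tcp_pos: [0.4991, -0.289, 0.0565]
tool_rot: [[1.0, 0.007, -0.001], [0.007, -1.0, -0.0], [-0.001, 0.0, -1.0]]
ft_force: [-0.7, -0.7, 0.4]
width: -0.0
gripper_force: 0.4
time_s: 14.45
tcp_pos: [0.4993, -0.2883, 0.0567]
tool_rot: [[1.0, 0.005, 0.0], [0.005, -1.0, -0.002], [0.0, 0.002, -1.0]]
ft_force: [-0.4, -7.2, 0.8]
width: 0.002
gripper_force: 2.4
time_s: 14.65
tcp_pos: [0.4995, -0.2877, 0.0571]
tool_rot: [[1.0, 0.004, 0.001], [0.004, -1.0, -0.005], [0.001, 0.005, -1.0]]
ft_force: [2.1, -9.9, 0.6]
width: 0.0
gripper_force: 4.5
```

```bash
for i in 1; do python3 -m handwheel '[[[0,-0.05,0,0,0,0,-1],[0,0,0,0,0,0,-1]]]';python3 -m handwheel '[[[0,-0.05,0,0,0,0,-1],[0,0,0,0,0,0,-1]]]'; done
python3 - <<'E'
from h import *
s=snap('scene','s8.png');t=snap('top','t8.png')
E
```

```text
time_s: 14.85
tcp_pos: [0.4995, -0.2873, 0.0574]
tool_rot: [[1.0, 0.002, 0.002], [0.002, -1.0, -0.007], [0.002, 0.007, -1.0]]
ft_force: [1.2, -16.9, 0.6]
width: 0.001
gripper_force: 6.6
time_s: 15.05
tcp_pos: [0.4995, -0.2869, 0.0577]
tool_rot: [[1.0, 0.001, 0.003], [0.001, -1.0, -0.009], [0.003, 0.009, -1.0]]
ft_force: [-0.1, -21.4, 0.7]
width: 0.001
gripper_force: 8.9
```

```bash
cat >> h.py <<'E'
def clips(f):
    o=robot.get_obs();im=np.ascontiguousarray(snap('wrist',f)[:,:,::-1]);h=cv2.cvtColor(im,cv2.COLOR_BGR2HSV)
    m=((h[...,0]>5)&(h[...,0]<20)&(h[...,1]>150)&(h[...,2]>90)).astype('uint8')
    n,l,st,ce=cv2.connectedComponentsWithStats(m)
    for k in range(1,n):
        p=wplane(ce[k],o,.075)
        if st[k,4]>25 and abs(p[0]-.545)<.09 and abs(p[1]+.2)<.14:
            x,y,w,hh=st[k,:4];print('clip',p[:2],'area',st[k,4],'y-span',wplane((x,y+hh/2),o,.075)[1],wplane((x+w,y+hh/2),o,.075)[1])
    m=((h[...,0]>82)&(h[...,0]<102)&(h[...,1]>120)).astype('uint8')
    m=cv2.morphologyEx(m,cv2.MORPH_CLOSE,np.ones((5,5)));n,l,st,ce=cv2.connectedComponentsWithStats(m);k=1+np.argmax(st[1:,4]);x,y,w,hh=st[k,:4]
    print('lid',wplane((x,y+hh/2),o,.074)[1],wplane((x+w,y+hh/2),o,.074)[1],'far/near',wplane((x+w/2,y),o,.074)[0],wplane((x+w/2,y+hh),o,.074)[0],'tcp',o['tcp_pos'])
E
python3 -m handwheel '[[[0,0.3,0,0,0,0,-1],[0,0.2,-0.2,0,0,0,-1],[0,0,-0.6,0,0,0,-1],[0,0,-0.9,0,0,0,-1],[-0.2,-0.5,-0.9,0,0,0,-1],[-0.3,-0.9,-0.6,0,0,0,-1],[-0.2,-0.7,-0.3,0,0,0,-1],[0,0,0,0,0,0,-1]]]'
python3 -c "
from h import *
robot.snapshot('top');robot.snapshot('top');clips('w9.png')"
```

```text
time_s: 15.95
tcp_pos: [0.4663, -0.2, 0.2292]
tool_rot: [[1.0, 0.013, 0.003], [0.013, -1.0, 0.001], [0.003, -0.001, -1.0]]
ft_force: [0.9, -0.8, -0.0]
width: -0.002
gripper_force: 0.0
clip [ 0.5894 -0.1236] area 1455 y-span -0.10396124687453857 -0.1431877911028268
clip [ 0.5939 -0.2757] area 816 y-span -0.26067613899989356 -0.2994913178782005
clip [ 0.5    -0.2736] area 938 y-span -0.26020454713051827 -0.28781936984349465
clip [ 0.4978 -0.1225] area 1355 y-span -0.10282078838518086 -0.143142616135787
lid -0.14100995455419946 -0.2664333430894051 far/near 0.6316471401943567 0.4542971715496796 tcp [ 0.4659 -0.2044  0.227 ]
```

Run:
```python
import cv2,numpy as np
w=cv2.imread('pics/w9.png');s=cv2.imread('pics/s8.png');t=cv2.imread('pics/t8.png')
f=lambda im,x,y,ww,h,W,H:cv2.resize(im[y:y+h,x:x+ww],(W,H),interpolation=cv2.INTER_CUBIC)
a=f(w,180,20,220,220,550,550)
b=np.vstack([f(s,310,110,125,137,250,275),f(t,330,170,100,110,250,275)])
cv2.imwrite('pics/c9.png',np.clip(np.hstack([a,b])*1.4,0,255).astype('uint8'))
```

```text
(no output)
```

View pics/c9.png

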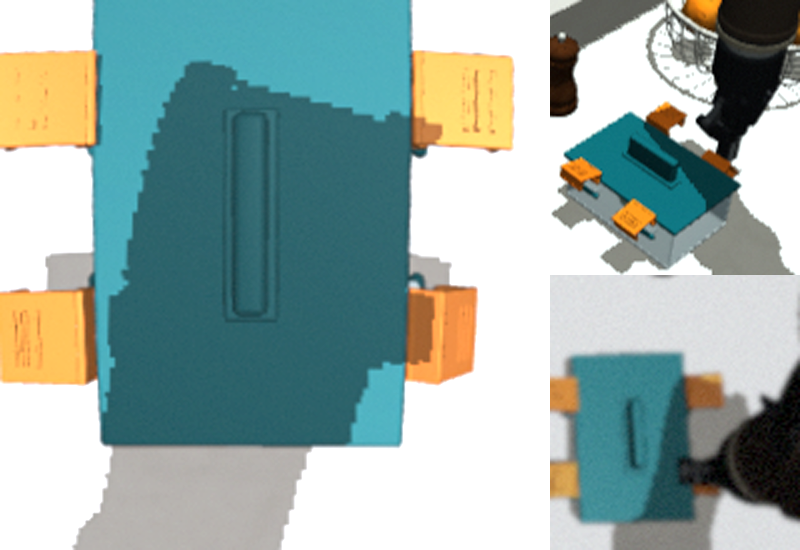

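Clip a is only half shut (~0.5 rad, crop (440,335)); the finger backs bore on the hinge/flange. I'll yaw 90° so the flat, narrow pad sides push, tips leaning in.

```bash
python3 -m handwheel '[[[0,0,0,0,0,1,-1],[0,0,0,0,0,1,-1],[0,0,0,0,0,1,-1],[0,0,0,0,0,1,-1],[0,0,0,0,0,1,-1],[0,0,0,0,0,1,-1],[0,0,0,0,0,1,-1],[0,0,0,0,0,1,-1]]]'; python3 -m handwheel '[[[0,0,0,0,0,1,-1],[0,0,0,0,0,1,-1],[0,0,0,0,0,1,-1],[0,0,0,0,0,1,-1],[0,0,0,0,0,1,-1],[0,0,0,0,0,1,-1],[0,0,0,0,0,1,-1],[0,0,0,0,0,0.8,-1]]]';python3 -c "
from h import *
robot.snapshot('top')
go((.4985,-.2945,.13),-90);print(robot.get_obs()['joint_positions'])"
```

```text
time_s: 16.9
tcp_pos: [0.4654, -0.2065, 0.225]
tool_rot: [[0.697, -0.717, -0.003], [-0.717, -0.697, 0.001], [-0.002, 0.002, -1.0]]
ft_force: [-0.9, 0.3, -0.5]
width: -0.001
gripper_force: 0.0
time_s: 17.7
tcp_pos: [0.4647, -0.207, 0.2243]
tool_rot: [[0.017, -1.0, -0.005], [-1.0, -0.017, 0.001], [-0.001, 0.005, -1.0]]
ft_force: [0.4, -1.0, -1.3]
width: 0.001
gripper_force: 0.0
tcp [ 0.465  -0.2076  0.2245] units shift [ 1.7446 -0.6608  1.8889] turn [ 0.0467 -0.0059  0.1083] ft [-0.3297 -1.9029  0.2964] w -0.0022458293081912516
[   5.6848   14.       15.1789  106.5634   -4.0399   60.2072 -156.9221]
```

```bash
R='not used'; python3 -m handwheel '[[[0,0,0,0,0,-1,-1],[0,0,0,0,0,-1,-1],[0,0,0,0,0,-1,-1],[0,0,0,0,0,-1,-1],[0,0,0,0,0,-1,-1],[0,0,0,0,0,-1,-1],[0,0,0,0,0,-1,-1],[0,0,0,0,0,-1,-1]]]'; python3 -m handwheel '[[[0,0,0,0,0,-1,-1],[0,0,0,0,0,-1,-1],[0,0,0,0,0,-1,-1],[0,0,0,0,0,-1,-1],[0,0,0,0,0,-1,-1],[0,0,0,0,0,-1,-1],[0,0,0,0,0,-1,-1],[0,0,0,0,0,-1,-1]]]';python3 -c "
from h import *
print(robot.get_obs()['joint_positions'])"; python3 -m handwheel '[[[0,0,0,0,0,-1,-1],[0,0,0,0,0,-1,-1],[0,0,0,0,0,-1,-1],[0,0,0,0,0,-1,-1],[0,0,0,0,0,-1,-1],[0,0,0,0,0,-1,-1],[0,0,0,0,0,-1,-1],[0,0,0,0,0,-1,-1]]]'; python3 -m handwheel '[[[0,0,0,0,0,-1,-1],[0,0,0,0,0,-1,-1],[0,0,0,0,0,-1,-1],[0,0,0,0,0,-1,-1],[0,0,0,0,0,-1,-1],[0,0,0,0,0,-1,-1],[0,0,0,0,0,-0.5,-1],[0,0,0,0,0,0,-1]]]';python3 -c "
from h import *
go((.4985,-.2945,.13),90);print(robot.get_obs()['joint_positions'])"
```

```text
time_s: 18.55
tcp_pos: [0.4652, -0.2062, 0.2246]
tool_rot: [[0.733, -0.68, -0.004], [-0.68, -0.733, 0.0], [-0.004, 0.003, -1.0]]
ft_force: [-0.1, 0.2, -0.0]
width: -0.0
gripper_force: 0.0
time_s: 19.35
tcp_pos: [0.4652, -0.2062, 0.2246]
tool_rot: [[0.999, 0.052, -0.004], [0.052, -0.999, 0.001], [-0.004, -0.001, -1.0]]
ft_force: [-0.4, 0.0, 0.5]
width: -0.002
gripper_force: 0.0
[ 18.8258  14.2209  -1.1957 105.5483   0.3887  60.4767 -69.5226]
time_s: 20.15
tcp_pos: [0.4652, -0.2062, 0.2246]
tool_rot: [[0.658, 0.753, -0.004], [0.753, -0.658, 0.001], [-0.002, -0.004, -1.0]]
ft_force: [0.6, -0.5, -0.5]
width: -0.002
gripper_force: 0.0
time_s: 20.95
tcp_pos: [0.4652, -0.2062, 0.2247]
tool_rot: [[0.072, 0.997, -0.004], [0.997, -0.072, 0.001], [0.001, -0.004, -1.0]]
ft_force: [-0.4, -0.8, -0.1]
width: 0.002
gripper_force: 0.0
tcp [ 0.4652 -0.2062  0.2247] units shift [-1.7142  0.7978  1.8895] turn [-0.0387 -0.0072 -0.7203] ft [-0.4232 -0.838  -0.1076] w 0.002134440574027822
[ 29.8127  15.1287 -14.787  104.6702   4.3822  60.977    9.2456]
```

```bash
python3 -m handwheel '[[[0,0,0,0,0,-0.72,-1],[-0.44,0.17,0,0,0,0,-1],[-0.44,0.17,0,0,0,0,-1],[-0.44,0.17,0.2,0,0,0,-1],[-0.44,0.16,0.4,0,0,0,-1],[0,0,0.65,0,0,0,-1],[0,0,0.64,0,0,0,-1],[0,0,0,0,0,0,-1]]]';python3 -m handwheel '[[[0,0,0,0,0.75,0,-1],[0,0,0,0,0.75,0,-1],[0,0,0,0,0,0,-1]]]';python3 -c "
from h import *
o=robot.get_obs();R=np.array(o['tool_rot'])
print(o['tcp_pos'],R.T@(np.array([.4985,-.2945,.055])-o['tcp_pos'])/.05,o['joint_positions'])"
```

```text
time_s: 21.75
tcp_pos: [0.4956, -0.2928, 0.1262]
tool_rot: [[0.002, 1.0, -0.01], [1.0, -0.002, 0.004], [0.004, -0.01, -1.0]]
ft_force: [-0.6, 0.1, 0.2]
width: -0.004
gripper_force: 0.0
time_s: 22.05
tcp_pos: [0.4983, -0.297, 0.1314]
tool_rot: [[0.006, 1.0, -0.001], [0.989, -0.006, 0.15], [0.15, -0.002, -0.989]]
ft_force: [0.0, -1.1, 0.5]
width: -0.0
gripper_force: 0.0
[ 0.4983 -0.297   0.1314] [-0.1801  0.0065  1.5181] [ 40.8148  29.7669 -15.2516  97.4258  -0.1215  57.7223  26.9626]
```

```bash
python3 -m handwheel '[[[-0.06,0,0.5,0,0,0,-1],[-0.06,0,0.5,0,0,0,-1],[-0.06,0,0.3,0,0,0,-1],[0,0,0.2,0,0,0,-1],[0,0,0,0,0,0,-1]]]';python3 -m handwheel '[[[0.1,0,0,0,0,0,-1],[0,0,0,0,0,0,-1]]]';python3 -m handwheel '[[[0.06,0,0,0,0,0,-1],[0,0,0,0,0,0,-1]]]';python3 -m handwheel '[[[0.04,0,0,0,0,0,-1],[0,0,0,0,0,0,-1]]]'
```

```text
time_s: 22.55
tcp_pos: [0.4981, -0.2904, 0.0545]
tool_rot: [[0.0, 1.0, -0.004], [0.989, 0.0, 0.15], [0.15, -0.004, -0.989]]
ft_force: [-0.0, 0.3, 1.2]
width: 0.003
gripper_force: 0.0
time_s: 22.75
tcp_pos: [0.4992, -0.2866, 0.0571]
tool_rot: [[0.0, 1.0, -0.001], [0.989, -0.0, 0.148], [0.148, -0.001, -0.989]]
ft_force: [1.2, -1.0, -0.2]
width: -0.002
gripper_force: 0.6
time_s: 22.95
tcp_pos: [0.4991, -0.286, 0.0575]
tool_rot: [[0.002, 1.0, -0.0], [0.989, -0.002, 0.145], [0.145, -0.0, -0.989]]
ft_force: [-0.5, -7.9, -0.4]
width: 0.003
gripper_force: 3.3
time_s: 23.15
tcp_pos: [0.4991, -0.2859, 0.0578]
tool_rot: [[0.003, 1.0, 0.001], [0.99, -0.003, 0.143], [0.143, 0.0, -0.99]]
ft_force: [-0.5, -12.6, -0.2]
width: -0.0
gripper_force: 5.0
```

Run:
```python
from h import *
def an(im,o,tag):
    h=cv2.cvtColor(im,cv2.COLOR_BGR2HSV)
    for nm,m,z in(('or',(h[...,0]>5)&(h[...,0]<20)&(h[...,1]>140)&(h[...,2]>60),.075),('lid',(h[...,0]>82)&(h[...,0]<102)&(h[...,1]>120),.074)):
        m=m.astype('uint8')
        if nm=='lid':m=cv2.morphologyEx(m,cv2.MORPH_CLOSE,np.ones((5,5)))
        for c in cv2.findContours(m,0,1)[0]:
            if cv2.contourArea(c)<60:continue
            P=np.array([wplane(q,o,z)[:2] for q in c[:,0].astype(float)])
            if abs(P.mean(0)[0]-.545)<.1 and abs(P.mean(0)[1]+.2)<.15:print(tag,nm,len(c),'x',P[:,0].min(),P[:,0].max(),'y',P[:,1].min(),P[:,1].max())
an(cv2.imread('pics/w7.png'),np.load('o7.npz'),'w7')
o9=dict(np.load('o7.npz'));o9['tcp_pos']=np.array([.4659,-.2044,.227]);o9['tool_rot']=np.array([[1,.008,.003],[.008,-1,.001],[.003,-.001,-1]])
an(cv2.imread('pics/w9.png'),o9,'w9')
o=robot.get_obs();w=snap('wrist','w10.png');an(np.ascontiguousarray(w[:,:,::-1]),o,'w10')
print(o['tcp_pos'],o['ft_force'],o['ft_torque'])
```

```text
w7 or 133 x 0.47873260840384985 0.5152282669040482 y -0.29976021888237114 -0.26143655700201796
w7 or 132 x 0.4778860355451633 0.5148196058437299 y -0.14163664197412634 -0.10330089519180732
w7 or 248 x 0.5703984360061819 0.6064234423201842 y -0.29879476281556 -0.2606339127523813
w7 or 141 x 0.5689200402244095 0.6061585575368668 y -0.14251456758307862 -0.10425010541717965
w7 lid 583 x 0.4537390950065191 0.630891187861194 y -0.2633923192826495 -0.13920170717414748
w9 or 117 x 0.48109112851107527 0.5174479881710137 y -0.2849276291602699 -0.2587676038761769
w9 or 144 x 0.4790416648797947 0.5158691838375138 y -0.13956351748593981 -0.10085586965329855
w9 or 201 x 0.5707429858733868 0.6080599266612254 y -0.2968832848461028 -0.2587419166019962
w9 or 148 x 0.5702151715846541 0.6082297996121869 y -0.14021573189493472 -0.10146551907361283Traceback (most recent call last):
  File "<stdin>", line 13, in <module>
  File "<stdin>", line 9, in an
  File "h.py", line 25, in wplane
    p,d=wray(uv,o);return p+d*(z-p[2])/d[2]
        ~~~~^^^^^^
  File "h.py", line 20, in wray
    c=robot.get_calibration('wrist');K=np.array(c['K']);H=np.array(c['hand_eye'])
ValueError: time passes only in moves, steps and waits
```

```bash
cat >> h.py <<'E'
_c=robot.get_calibration('wrist');_K=np.array(_c['K']);_H=np.array(_c['hand_eye'])
def wray(uv,o):
    a=(uv[0]-_K[0,2])/_K[0,0];b=(uv[1]-_K[1,2])/_K[1,1];r=np.hypot(a,b);k=np.sin(r)/max(r,1e-9)
    R=np.array(o['tool_rot']);return np.array(o['tcp_pos'])+R@_H[:3,3],R@_H[:3,:3]@np.array([a*k,-b*k,-np.cos(r)])
def an(f):
    o=robot.get_obs();im=np.ascontiguousarray(snap('wrist',f)[:,:,::-1]);h=cv2.cvtColor(im,cv2.COLOR_BGR2HSV)
    print('cam',wray((0,0),o)[0],'tcp',np.array(o['tcp_pos']),'ft',o['ft_force'])
    for nm,m,z in(('or',(h[...,0]>5)&(h[...,0]<20)&(h[...,1]>140)&(h[...,2]>60),.075),('lid',(h[...,0]>82)&(h[...,0]<102)&(h[...,1]>120),.074)):
        m=m.astype('uint8')
        if nm=='lid':m=cv2.morphologyEx(m,cv2.MORPH_CLOSE,np.ones((5,5)))
        for c in cv2.findContours(m,0,1)[0]:
            if cv2.contourArea(c)<50:continue
            P=np.array([wplane(q,o,z)[:2] for q in c[:,0].astype(float)])
            if abs(P.mean(0)[0]-.545)<.1 and abs(P.mean(0)[1]+.2)<.15:print(nm,cv2.contourArea(c),'x',P[:,0].min(),P[:,0].max(),'y',P[:,1].min(),P[:,1].max())
E
python3 -m handwheel '[[[-0.2,0,0,0,0,0,-1],[-0.2,0,0,0,0,0,-1],[0,0,-0.6,0,0,0,-1],[0,0,-0.9,0,0,0,-1],[0,0,-0.9,0,0,0,-1],[0,0,-0.9,0,0,0,-1],[0,0,0,0,0,0,-1],[0,0,0,0,0,0,-1]]]'
python3 -c "
from h import *
an('w11.png')"
```

```text
time_s: 23.95
tcp_pos: [0.4993, -0.3262, 0.2177]
tool_rot: [[0.001, 1.0, -0.001], [0.989, -0.001, 0.149], [0.149, -0.001, -0.989]]
ft_force: [1.1, 0.6, -0.6]
width: 0.002
gripper_force: 0.0
cam [ 0.4993 -0.2755  0.3793] tcp [ 0.4993 -0.3262  0.2177] ft [ 1.0863  0.6434 -0.5929]
or 1089.0 x 0.4814751082886425 0.5169244503554089 y -0.29066657106847277 -0.2615683790829876
or 1337.5 x 0.5702659114161568 0.6094845239318063 y -0.296640287090433 -0.2591810649213392
or 890.0 x 0.5701340994530267 0.6100668815828869 y -0.1423139257399102 -0.10772575518901073
or 765.5 x 0.48049978553744277 0.5150826063740186 y -0.14160546957475886 -0.11597333635944612
lid 20373.0 x 0.45445604534859396 0.631528685637494 y -0.2605755426135178 -0.14252729819291243
```

```bash
ls pics | tr '\n' ' '
python3 - <<'E'
from h import *
o={'tcp_pos':np.array([.4991,-.2859,.0578]),'tool_rot':np.array([[.003,1,.001],[.99,-.003,.143],[.143,0,-.99]])}
im=cv2.imread('pics/w10.png');h=cv2.cvtColor(im,cv2.COLOR_BGR2HSV)
m=((h[...,0]>5)&(h[...,0]<20)&(h[...,1]>140)&(h[...,2]>60)).astype('uint8')
print('cam',wray((0,0),o)[0])
for c in cv2.findContours(m,0,1)[0]:
    if cv2.contourArea(c)<25:continue
    q=c[:,0].astype(float);P=np.array([wplane(a,o,.08)[:2] for a in q])
    print(cv2.contourArea(c),'px',q.min(0),q.max(0),'x',P[:,0].min(),P[:,0].max(),'y',P[:,1].min(),P[:,1].max())
    if P[:,1].mean()<-.2 and P[:,0].mean()<.54:
        for u in range(int(q[:,0].min()),int(q[:,0].max()),6):
            v=q[abs(q[:,0]-u)<3,1];print(u,v.min(),v.max())
E
```

```text
both0.png c0.png c5.png c6.png c9.png s0.png s4.png s6.png s7.png s8.png t0.png t6.png t8.png v4.png v7.png w1.png w11.png w2.png w3.png w4.png w7.png w9.png [ WARN:0@0.639] global loadsave.cpp:275 findDecoder imread_('pics/w10.png'): can't open/read file: check file path/integrity
Traceback (most recent call last):
cv2.error: OpenCV(4.12.0) /io/opencv/modules/imgproc/src/color.cpp:199: error: (-215:Assertion failed) !_src.empty() in function 'cvtColor'
```

Run:
```python
from h import *
for f in('t6.png','t8.png','s7.png','s8.png'):
    im=cv2.imread('pics/'+f);h=cv2.cvtColor(im,cv2.COLOR_BGR2HSV);m=((h[...,0]>5)&(h[...,0]<20)&(h[...,1]>110)&(h[...,2]>50)).astype('uint8')
    n='top' if f[0]=='t' else 'scene'
    for c in cv2.findContours(m,0,1)[0]:
        q=c[:,0].astype(float)
        p=onplane(n,q.mean(0),.075)
        if cv2.contourArea(c)>6 and abs(p[0]-.545)<.09 and abs(p[1]+.2)<.13:
            P=np.array([onplane(n,a,.075)[:2] for a in q]);print(f,cv2.contourArea(c),q.min(0),q.max(0),'x',P[:,0].min(),P[:,0].max(),'y',P[:,1].min(),P[:,1].max())
for n in('top','scene'):
    print(n,proj(n,(.4995,-.273,.043)),proj(n,(.4995,-.302,.043)),proj(n,(.4995,-.2875,.1)))
im=cv2.imread('pics/t8.png')
for v in range(242,262,2):print(v,' '.join('%3d,%3d,%3d'%tuple(im[v,u]) for u in range(380,402,2)))
```

```text
t6.png 34.5 [397. 248.] [403. 256.] x 0.48445381075642463 0.505631150158044 y -0.3011875388562142 -0.28518625730754055
t6.png 185.0 [332. 245.] [347. 258.] x 0.48243970908053213 0.5171461835892902 y -0.1557595337698454 -0.11617965687224409
t6.png 167.5 [332. 208.] [346. 222.] x 0.5775260587603205 0.6159522190855449 y -0.1589491572665068 -0.12124641981501137
t8.png 18.5 [388. 254.] [396. 257.] x 0.4823610364467052 0.4904884517555491 y -0.2827873694709285 -0.2617962283355088
t8.png 152.0 [327. 245.] [340. 258.] x 0.4828856999093542 0.5173180567232281 y -0.13785854241892237 -0.10288747598637439
t8.png 149.0 [327. 211.] [340. 224.] x 0.5725756271097702 0.6078520229612276 y -0.14254819699883334 -0.1069735098932658
t8.png 145.0 [384. 210.] [398. 222.] x 0.5744728944507306 0.6070723429407293 y -0.29558630839132843 -0.25892142508074484
s7.png 228.5 [342. 209.] [363. 228.] x 0.47508948212851526 0.519796374985734 y -0.14796047920177657 -0.10077240846877178
s7.png 177.0 [316. 189.] [336. 204.] x 0.5661651364590226 0.6159309529454629 y -0.150812976916875 -0.10827212502664829
s7.png 160.5 [387. 1
[... 1488 characters left out ...]
,  1,  0   0,  0,  0
252  55, 51, 28  24, 24, 16  26, 27, 21   7,  6,  6  31, 31, 30  20, 23, 24  18, 13, 12   7, 12,  8  17, 18, 15   7, 10,  7   2,  9,  2
254  52, 49, 18  52, 48, 22  45, 41, 14  38, 41, 30  18, 33, 56  20, 36, 60  23, 37, 58  20, 34, 52  23, 31, 46  30, 32, 36  13, 16, 14
256  57, 52, 21  59, 55, 28  58, 56, 29  48, 48, 34  31, 45, 74  31, 50, 84  25, 48, 79  29, 49, 77  30, 49, 75  74, 79, 84  87, 87, 87
258  59, 57, 28  57, 55, 25  60, 57, 29  56, 52, 27  62, 65, 67  75, 81, 93  70, 80, 90  63, 72, 82  69, 76, 83 108,110,111 143,142,141
260  56, 52, 20  54, 51, 21  55, 50, 20  61, 60, 39  82, 84, 82  89, 91, 93  90, 96, 95  89, 92, 93 102,103,105 143,141,141 162,160,159
```

```bash
python3 -m handwheel '[[[-0.1,0.16,0.7,0,0,0,-1],[-0.1,0,0.7,0,0,0,-1],[-0.1,0,0.7,0,0,0,-1],[-0.1,0,0.6,0,0,0,-1],[0,0,0.49,0,0,0,-1],[0,0,0,0,0,0,-1],[0,0,0,0,0,0,-1]]]'
python3 -c "
from h import *
an('w12.png')"
python3 -m handwheel '[[[0.2,0,0.03,0,0,0,-1],[0.2,0,0.03,0,0,0,-1],[0,0,0,0,0,0,-1]]]'
python3 -c "
from h import *
an('w13.png')"
```

```text
time_s: 24.7
tcp_pos: [0.5058, -0.3209, 0.0552]
tool_rot: [[0.001, 1.0, -0.005], [0.988, 0.0, 0.152], [0.152, -0.005, -0.988]]
ft_force: [0.4, -0.6, 0.0]
width: 0.002
gripper_force: 0.0
cam [ 0.5064 -0.2706  0.2169] tcp [ 0.5058 -0.3209  0.0552] ft [ 0.3749 -0.5624  0.0053]
or 5185.0 x 0.5683765441713903 0.6142901223611855 y -0.2981690980865778 -0.2587467392785379
or 4735.0 x 0.48069621713204536 0.5171144994772063 y -0.2887722534820942 -0.2614402669583868
lid 117.5 x 0.5597032537553553 0.5737064415952279 y -0.2710895788647477 -0.2664208148217151
lid 46664.5 x 0.4549307616265189 0.6315308740458112 y -0.2612596658373952 -0.17454886762809818
time_s: 25.05
tcp_pos: [0.5071, -0.2989, 0.057]
tool_rot: [[-0.002, 1.0, -0.002], [0.989, 0.002, 0.15], [0.15, -0.002, -0.989]]
ft_force: [1.2, 0.5, 1.2]
width: 0.0
gripper_force: 0.0
cam [ 0.5071 -0.2485  0.2187] tcp [ 0.5071 -0.2989  0.057 ] ft [1.1735 0.4703 1.1782]
or 4928.5 x 0.5684325005373675 0.6142355115808527 y -0.29984487473153393 -0.25987852804456474
or 3983.5 x 0.4807288857933601 0.5169371872682844 y -0.28552815125061465 -0.2611475678070194
lid 83.0 x 0.5597365815201598 0.5713374521861613 y -0.267764513630467 -0.2630372447081375
lid 62575.0 x 0.45476032917867004 0.6315173133844234 y -0.26079415483091456 -0.15187061699101334
```

```bash
python3 -c "
from h import *
print(robot.tip_extent)"; python3 -m handwheel '[[[-0.25,0,0,0,0,0,-1],[-0.05,0,0.28,0,0,0,-1],[0,0,0,0,0,0,-1],[0.2,0,0.03,0,0,0,-1],[0.1,0,0.015,0,0,0,-1],[0,0,0,0,0,0,-1]]]'
python3 -c "
from h import *
an('w14.png')"
python3 -m handwheel '[[[0.1,0,0.015,0,0,0,-1],[0,0,0,0,0,0,-1]]]'
python3 -c "
from h import *
an('w15.png')"
```

```text
0.014
time_s: 25.7
tcp_pos: [0.5067, -0.2972, 0.0402]
tool_rot: [[-0.001, 1.0, -0.003], [0.989, 0.002, 0.151], [0.151, -0.003, -0.989]]
ft_force: [0.5, -0.6, 0.7]
width: -0.001
gripper_force: 0.0
cam [ 0.5069 -0.2468  0.2018] tcp [ 0.5067 -0.2972  0.0402] ft [ 0.4894 -0.63    0.7259]
or 5815.0 x 0.5681296824704523 0.6155315861696004 y -0.30071398841894714 -0.2600376746432624
or 4654.0 x 0.48043773311486937 0.5171038891949883 y -0.28367467782464584 -0.26107218779850233
lid 71605.0 x 0.4548662269436671 0.6314672626595575 y -0.2671508044880474 -0.15700349099676952
time_s: 25.95
tcp_pos: [0.5065, -0.2937, 0.0402]
tool_rot: [[0.0, 1.0, -0.003], [0.989, 0.0, 0.149], [0.149, -0.003, -0.989]]
ft_force: [-0.3, 0.5, 0.0]
width: -0.003
gripper_force: 0.0
cam [ 0.5068 -0.2431  0.2018] tcp [ 0.5065 -0.2937  0.0402] ft [-0.2522  0.509   0.0201]
or 3979.5 x 0.4808888461857366 0.5169773389459058 y -0.28049930647597443 -0.26110225469191994
or 5733.5 x 0.568129925384303 0.6155021116158595 y -0.30100899728013725 -0.2603196007465849
lid 74675.5 x 0.45490045324208256 0.6314929147686383 y -0.26668567446710445 -0.15378490687960028
```

The pads are slimmer at the tip than further up, so the upper finger bears on the hinge first; I'll lean the tool ~26° so only the tip pushes.

```bash
python3 -m handwheel '[[[-0.4,0,-0.2,0,0,0,-1],[0,0,0,0,0.75,0,-1],[0,0,0,0,0.75,0,-1],[0,0,0,0,0.75,0,-1],[0,0,0,0,0.75,0,-1],[0,0,0,0,0,0,-1]]]'
python3 -c "
from h import *
o=robot.get_obs();R=np.array(o['tool_rot']);print(o['tcp_pos'],R,o['joint_positions']);print(R.T@(np.array([.501,-.305,.052])-o['tcp_pos'])/.05)"
```

```text
time_s: 26.6
tcp_pos: [0.5048, -0.3181, 0.0452]
tool_rot: [[0.007, 1.0, -0.002], [0.9, -0.005, 0.436], [0.436, -0.005, -0.9]]
ft_force: [-0.7, -1.6, 0.0]
width: -0.001
gripper_force: 0.0
[ 0.5048 -0.3181  0.0452] [[ 0.0067  1.     -0.0023]
 [ 0.8998 -0.005   0.4362]
 [ 0.4362 -0.005  -0.8998]] [ 51.333   45.3464 -19.9752  88.26    -7.5506  63.8115  38.9938]
[ 0.2953 -0.0783 -0.0083]
```

```bash
python3 -m handwheel '[[[0.29,-0.08,-0.01,0,0,0,-1],[0.1,0,0.05,0,0,0,-1],[0,0,0,0,0,0,-1]]]'
python3 -m handwheel '[[[0.07,0,0.035,0,0,0,-1],[0,0,0,0,0,0,-1]]]'
python3 -m handwheel '[[[0.045,0,0.022,0,0,0,-1],[0,0,0,0,0,0,-1]]]'
python3 -m handwheel '[[[0.045,0,0.022,0,0,0,-1],[0,0,0,0,0,0,-1]]]'
python3 -c "
from h import *
an('w16.png')"
```

```text
time_s: 26.9
tcp_pos: [0.5029, -0.295, 0.0541]
tool_rot: [[-0.001, 1.0, -0.003], [0.901, 0.002, 0.435], [0.435, -0.002, -0.901]]
ft_force: [0.2, 0.3, -0.2]
width: 0.0
gripper_force: 0.0
time_s: 27.1
tcp_pos: [0.5026, -0.2923, 0.0536]
tool_rot: [[0.001, 1.0, -0.003], [0.9, 0.001, 0.435], [0.435, -0.003, -0.9]]
ft_force: [0.4, 0.6, 0.5]
width: 0.001
gripper_force: 0.0
time_s: 27.3
tcp_pos: [0.5024, -0.2901, 0.0534]
tool_rot: [[0.001, 1.0, -0.003], [0.9, -0.0, 0.435], [0.435, -0.003, -0.9]]
ft_force: [0.0, 0.6, -0.3]
width: 0.001
gripper_force: 0.0
time_s: 27.5
tcp_pos: [0.5024, -0.2875, 0.0535]
tool_rot: [[0.001, 1.0, -0.003], [0.9, -0.0, 0.435], [0.435, -0.003, -0.9]]
ft_force: [-0.1, -0.5, 0.1]
width: 0.001
gripper_force: 0.0
cam [ 0.5027 -0.2872  0.2232] tcp [ 0.5024 -0.2875  0.0535] ft [-0.0919 -0.4614  0.1316]
or 3942.0 x 0.48110312342700673 0.5170993183875575 y -0.28880518626365054 -0.2620087737060643
or 4708.0 x 0.5682827009439685 0.6145519936386635 y -0.2968325005864435 -0.25794199645336346
or 736.0 x 0.5684344312152659 0.6124216036957862 y -0.14341889556334952 -0.12355902023136744
or 211.5 x 0.4812938874526771 0.5157006658966575 y -0.14320400040601447 -0.13889855799128137
lid 126.5 x 0.5597560676342568 0.5739777267882309 y -0.2736447582485551 -0.268644734554723
lid 56088.0 x 0.45464550342285825 0.631595632816922 y -0.2618160266786876 -0.14302929168111223
```

Run:
```python
from h import *
o={'tcp_pos':np.zeros(3),'tool_rot':np.eye(3)}
def wproj(p):
    q=_H=np.linalg.inv(np.array(robot.get_calibration('wrist')['hand_eye']))@np.r_[p,1];K=np.array(robot.get_calibration('wrist')['K'])
    r=np.arctan2(np.hypot(q[0],q[1]),-q[2]);s=r/np.hypot(q[0],q[1]);return K[0,2]+K[0,0]*q[0]*s,K[1,2]-K[1,1]*q[1]*s
for x in(-.011,0,.011):
    for z in (-.03,.0,.014): print(x,z,[np.round(wproj((x,y,z)),1) for y in(-.0145,0,.0145)])
im=cv2.imread('pics/w16.png')
g=im.astype(int).sum(2)
for u in (262,272,280,285,290,298,308):print(u,[int(x) for x in g[200:300:4,u]])
print(cv2.cvtColor(im,cv2.COLOR_BGR2HSV)[200:300:8,285].tolist())
```

```text
-0.011 -0.03 [array([253.2, 305.3]), array([285.1, 305.7]), array([317.1, 305.3])]
-0.011 0.0 [array([258. , 273.6]), array([285.1, 273.8]), array([312.2, 273.6])]
-0.011 0.014 [array([259.8, 261.8]), array([285.1, 261.9]), array([310.3, 261.8])]
0 -0.03 [array([252. , 284.9]), array([285.2, 285.1]), array([318.3, 284.9])]
0 0.0 [array([257.3, 255.2]), array([285.1, 255.4]), array([312.9, 255.2])]
0 0.014 [array([259.2, 244.4]), array([285.1, 244.4]), array([310.9, 244.4])]
0.011 -0.03 [array([251. , 262.7]), array([285.2, 262.9]), array([319.4, 262.7])]
0.011 0.0 [array([256.6, 235.8]), array([285.1, 235.9]), array([313.6, 235.8])]
0.011 0.014 [array([258.7, 226. ]), array([285.1, 226.1]), array([311.5, 226.1])]
262 [338, 435, 422, 423, 423, 426, 424, 328, 305, 306, 307, 366, 309, 307, 301, 347, 106, 89, 121, 129, 95, 70, 94, 98, 139]
272 [339, 440, 422, 425, 418, 425, 425, 333, 309, 308, 308, 366, 312, 326, 328, 324, 321, 324, 326, 323, 325, 326, 237, 100, 103]
280 [346, 442, 425, 420, 423, 426, 427, 324, 307, 306, 304, 365, 310, 314, 310, 309, 311, 310, 308, 312, 257, 258, 420, 274, 202]
285 [348, 440, 420, 423, 423, 426, 428, 325, 305, 307, 301, 364, 311, 88, 90, 87, 82, 93, 85, 90, 97, 80, 152, 162, 160]
290 [348, 443, 421, 424, 424, 425, 427, 320, 304, 306, 305, 370, 310, 327, 325, 326, 327, 330, 328, 323, 326, 325, 523, 525, 281]
298 [349, 437, 423, 423, 421, 428, 426, 311, 305, 309, 302, 391, 311, 311, 316, 325, 322, 326, 329, 325, 324, 324, 329, 104, 109]
308 [349, 434, 422, 421, 427, 425, 426, 307, 310, 309, 301, 299, 301, 301, 297, 239, 104, 92, 114, 133, 101, 79, 93, 105, 134]
[[13, 178, 183], [14, 179, 218], [14, 178, 218], [15, 176, 219], [13, 179, 161], [13, 182, 160], [13, 180, 164], [105, 32, 32], [108, 43, 30], [120, 9, 29], [90, 15, 33], [120, 10, 52], [130, 14, 55]]
```

```bash
python3 -m handwheel '[[[0.09,0,0.044,0,0,0,-1],[0,0,0,0,0,0,-1]]]'
python3 -m handwheel '[[[0.09,0,0.044,0,0,0,-1],[0,0,0,0,0,0,-1]]]'
python3 -c "
from h import *
an('w17.png');print(robot.get_obs()['ft_torque'])"
python3 -m handwheel '[[[0.06,0,0.03,0,0,0,-1],[0,0,0,0,0,0,-1]]]'
python3 -c "
from h import *
an('w18.png');print(robot.get_obs()['ft_torque'])"
```

```text
time_s: 27.75
tcp_pos: [0.5024, -0.2823, 0.0535]
tool_rot: [[0.001, 1.0, -0.003], [0.9, 0.0, 0.435], [0.435, -0.003, -0.9]]
ft_force: [-0.1, 0.8, 0.4]
width: -0.003
gripper_force: 0.0
time_s: 27.95
tcp_pos: [0.5024, -0.2814, 0.0531]
tool_rot: [[0.003, 1.0, -0.0], [0.903, -0.003, 0.43], [0.43, -0.002, -0.903]]
ft_force: [-0.6, -8.4, -2.3]
width: 0.002
gripper_force: 3.8
cam [ 0.5026 -0.2801  0.2228] tcp [ 0.5024 -0.2814  0.0531] ft [-0.5952 -8.3664 -2.3005]
or 3230.5 x 0.48125896891005804 0.517035796028617 y -0.2861602653290798 -0.26146777551504014
or 4738.0 x 0.5683868618429935 0.6143107766863044 y -0.29727530476879643 -0.2584263740023345
or 1037.5 x 0.5682355054551038 0.6128436967883003 y -0.14321459691515806 -0.11874125185650897
or 543.5 x 0.48069837228606493 0.5160203686913583 y -0.14316985429525914 -0.13379076801148101
lid 112.5 x 0.5594509015299386 0.5741194651225168 y -0.27252233783131524 -0.26794999925899987
lid 58862.5 x 0.4547062071587864 0.6315361376196998 y -0.2613753150486395 -0.14268629656697382
[-2.4097  0.038   0.0073]
time_s: 28.2
tcp_pos: [0.5024, -0.2808, 0.0527]
tool_rot: [[0.005, 1.0, 0.001], [0.904, -0.005, 0.427], [0.427, -0.001, -0.904]]
ft_force: [0.4, -15.4, -2.5]
width: -0.004
gripper_force: 6.8
cam [ 0.5024 -0.2788  0.2224] tcp [ 0.5024 -0.2808  0.0527] ft [  0.4396 -15.3572  -2.5126]
or 3125.0 x 0.481326542479166 0.5169870286034784 y -0.2839754087093797 -0.26124215279046503
or 4791.0 x 0.5687154339609711 0.6154485678308195 y -0.29739257714134 -0.2580311815280528
or 1019.5 x 0.5681141557275301 0.6124705115528901 y -0.14302355734656988 -0.11923791216835222
or 543.0 x 0.48051370154679873 0.5156182381605422 y -0.14312242809777836 -0.13389390575008753
lid 120.5 x 0.559281491826001 0.5744766542082786 y -0.2723275286154824 -0.26739499513594256
lid 59526.5 x 0.4546517295887159 0.6323351489873901 y -0.26101733740576066 -0.1427777873734895
[-3.7816  0.0123  0.0126]
```

```bash
python3 -m handwheel '[[[0.06,0,0.03,0,0,0,-1],[0,0,0,0,0,0,-1]]]'
python3 -c "
from h import *
an('w19.png');print(robot.get_obs()['ft_torque'])" | grep -v lid
python3 -m handwheel '[[[0.06,0,0.03,0,0,0,-1],[0,0,0,0,0,0,-1]]]'
python3 -c "
from h import *
an('w20.png');print(robot.get_obs()['ft_torque'])"
```

```text
time_s: 28.45
tcp_pos: [0.5023, -0.2789, 0.0523]
tool_rot: [[0.006, 1.0, 0.002], [0.905, -0.006, 0.425], [0.425, -0.001, -0.905]]
ft_force: [0.4, -18.4, -5.6]
width: 0.001
gripper_force: 9.2
cam [ 0.5023 -0.2766  0.222 ] tcp [ 0.5023 -0.2789  0.0523] ft [  0.3914 -18.3637  -5.6415]
or 2071.0 x 0.4809053317547956 0.5169032573918009 y -0.2770714548405101 -0.2643735401154128
or 407.0 x 0.4808705756885892 0.5169482235884304 y -0.2638473767855056 -0.2607648892280967
or 4982.5 x 0.5695942373341842 0.61802026206121 y -0.29756776807747864 -0.25730230647588914
or 1093.5 x 0.5684210134653465 0.6126284291800019 y -0.1429070196826669 -0.11815768120603407
or 640.0 x 0.48009340692853353 0.5156420263335852 y -0.14304827788126767 -0.13255507816231088
[-4.6345  0.0353  0.0034]
time_s: 28.7
tcp_pos: [0.5024, -0.2787, 0.0521]
tool_rot: [[0.008, 1.0, 0.004], [0.907, -0.009, 0.421], [0.421, -0.0, -0.907]]
ft_force: [-0.5, -26.1, -4.0]
width: -0.004
gripper_force: 12.9
cam [ 0.5022 -0.2757  0.2218] tcp [ 0.5024 -0.2787  0.0521] ft [ -0.541  -26.1363  -4.0019]
or 319.5 x 0.4810188151329489 0.5169442987755112 y -0.27687135949483005 -0.2642695901274794
or 389.0 x 0.4809990380011003 0.5165717304178093 y -0.26356972819093644 -0.2608174058260585
or 4988.5 x 0.5695547914628235 0.618005514180106 y -0.2976158013508226 -0.25736896042410823
or 1064.5 x 0.5679761797882633 0.6127919508936344 y -0.14289788165613543 -0.1187829299525068
or 607.5 x 0.4806251583136632 0.5159740281855132 y -0.14300258981643638 -0.13304810217815946
lid 122.0 x 0.5590222160173673 0.5758278395219903 y -0.27199063852244176 -0.26737645823071365
lid 61033.5 x 0.45407166896654627 0.6345547722802077 y -0.2606834560364275 -0.14279137551268858
[-6.0626  0.142   0.0576]
```

Clip a snapped shut (outer edge now 75 mm from centre). Retract, turn the lean over and go to clip c (left, far).

```bash
cat >> h.py <<'E'
def tgt(p):
    o=robot.get_obs();R=np.array(o['tool_rot']);print('tcp',np.array(o['tcp_pos']),'units',R.T@(np.array(p)-o['tcp_pos'])/.05,'z',R[:,2],'+y',R[1],'+z',R[2],'q',o['joint_positions'])
E
python3 -m handwheel '[[[-0.2,0,-0.1,0,0,0,-1],[-0.2,0,-0.1,0,0,0,-1],[0.35,0,-0.75,0,0,0,-1],[0.35,0,-0.75,0,0,0,-1],[0.35,0,-0.75,0,0,0,-1],[0.2,0,-0.45,0,0,0,-1],[0,0,0,0,-0.85,0,-1],[0,0,0,0,-0.85,0,-1]]]'
python3 -m handwheel '[[[0,0,0,0,-0.85,0,-1],[0,0,0,0,-0.85,0,-1],[0,0,0,0,-0.85,0,-1],[0,0,0,0,0,0,-1]]]'
python3 -c "
from h import *
an('w21.png');tgt((.581,-.095,.2))"
```

```text
time_s: 29.55
tcp_pos: [0.5032, -0.2933, 0.203]
tool_rot: [[0.002, 1.0, -0.001], [0.962, -0.001, 0.274], [0.274, -0.002, -0.962]]
ft_force: [0.8, 0.7, -0.1]
width: 0.001
gripper_force: 0.0
time_s: 29.95
tcp_pos: [0.5039, -0.2886, 0.2032]
tool_rot: [[-0.006, 1.0, -0.002], [1.0, 0.006, 0.025], [0.025, -0.002, -1.0]]
ft_force: [0.2, 0.2, -0.3]
width: -0.001
gripper_force: 0.0
cam [ 0.5036 -0.2183  0.357 ] tcp [ 0.5039 -0.2886  0.2032] ft [ 0.229   0.2153 -0.3476]
or 1466.5 x 0.5703373778049755 0.6095012310678383 y -0.29841058307356155 -0.2603683945215425
or 625.5 x 0.4814287705437079 0.5166393707829681 y -0.2760347434096779 -0.2614792307912945
or 1402.0 x 0.5697400568932303 0.6113034180923537 y -0.14257568464420206 -0.10308549262721128
or 1189.0 x 0.48022716427000445 0.5155280901232071 y -0.14152125893928436 -0.11252090331891765
lid 25238.5 x 0.454302348373952 0.6316176118898984 y -0.2661884949092575 -0.1418214352931957
tcp [ 0.5033 -0.2903  0.2028] units [3.8965 1.5682 0.1572] z [-0.003   0.027  -0.9996] +y [0.9996 0.0038 0.027 ] +z [ 0.0271 -0.0029 -0.9996] q [ 37.8422  23.5692 -17.0652  95.9023   6.0622  62.3381  19.4432]
```

```bash
python3 -m handwheel '[[[0.65,0.26,0,0,0,0,-1],[0.65,0.26,0,0,0,0,-1],[0.65,0.26,0,0,0,0,-1],[0.65,0.26,0,0,0,0,-1],[0.65,0.26,0,0,0,0,-1],[0.65,0.26,0,0,0,0,-1],[0,0,0,0,-0.86,0,-1],[0,0,0,0,-0.86,0,-1]]]'
python3 -m handwheel '[[[0,0,0,0,-0.86,0,-1],[0,0,0,0,-0.86,0,-1],[0,0,0,0,-0.86,0,-1],[0,0,0,0,0,0,-1],[0,0,0,0,0,0,-1]]]'
python3 -c "
from h import *
tgt((.581,-.105,.11))"
```

```text
time_s: 30.8
tcp_pos: [0.5812, -0.0987, 0.2066]
tool_rot: [[0.002, 1.0, -0.005], [0.989, -0.002, -0.147], [-0.147, -0.005, -0.989]]
ft_force: [-0.6, 0.0, 0.0]
width: -0.0
gripper_force: 0.0
time_s: 31.3
tcp_pos: [0.5807, -0.0982, 0.2063]
tool_rot: [[-0.001, 1.0, -0.006], [0.92, -0.001, -0.392], [-0.392, -0.006, -0.92]]
ft_force: [-0.8, -0.3, -0.1]
width: 0.001
gripper_force: 0.0
tcp [ 0.5807 -0.0982  0.2063] units [0.6298 0.0162 1.8252] z [-0.0056 -0.3915 -0.9201] +y [ 0.9202 -0.0012 -0.3915] +z [-0.3915 -0.0056 -0.9201] q [ -0.2891  24.3944 -13.4899  98.3487  30.5423  66.9964 -27.3313]
```

```bash
python3 -m handwheel '[[[0.195,0,0.5,0,0,0,-1],[0.195,0,0.5,0,0,0,-1],[0.195,0,0.5,0,0,0,-1],[0.195,0,0.5,0,0,0,-1],[0,0,0,0,0,0,-1]]]'
python3 -m handwheel '[[[0.12,0,0.29,0,0,0,-1],[0.12,0,0.29,0,0,0,-1],[0,0,0,0,0,0,-1]]]'
python3 -m handwheel '[[[0.11,0,0.29,0,0,0,-1],[0,0,0,0,0,0,-1]]]'
python3 -c "
from h import *
an('w22.png');tgt((.581,-.105,.052))"
```

```text
time_s: 31.8
tcp_pos: [0.5782, -0.1041, 0.0969]
tool_rot: [[0.001, 1.0, -0.01], [0.919, -0.005, -0.393], [-0.393, -0.009, -0.919]]
ft_force: [0.3, 0.0, 0.7]
width: 0.001
gripper_force: 0.0
time_s: 32.1
tcp_pos: [0.5801, -0.1014, 0.067]
tool_rot: [[-0.001, 1.0, -0.004], [0.92, -0.0, -0.393], [-0.393, -0.004, -0.92]]
ft_force: [-0.1, 0.1, 0.2]
width: 0.002
gripper_force: 0.0
time_s: 32.3
tcp_pos: [0.5799, -0.1011, 0.0517]
tool_rot: [[-0.002, 1.0, -0.004], [0.92, 0.001, -0.392], [-0.392, -0.004, -0.92]]
ft_force: [-0.4, 4.6, -0.8]
width: -0.0
gripper_force: 2.2
cam [0.5801 0.0269 0.1618] tcp [ 0.5799 -0.1011  0.0517] ft [-0.4466  4.6202 -0.7768]
or 92.5 x 0.5766441843366636 0.5832586173781626 y -0.15497964685962795 -0.14139084133228796
or 2454.0 x 0.4696288927822646 0.5235128684578993 y -0.1617689770026372 -0.09477845319280774
or 315.5 x 0.594197344724321 0.6041745529965727 y -0.1085237690197736 -0.08847612341376167
lid 149.5 x 0.5750277896935807 0.5843070110658223 y -0.18121820789012577 -0.15997206312782253
lid 158.0 x 0.5062085954371774 0.5274794006177526 y -0.1825284737252567 -0.15067693042701036
lid 298.5 x 0.4555707973021087 0.47103871666855524 y -0.173446306051121 -0.13793941060130677
lid 144.0 x 0.5224825811595012 0.5341190390801082 y -0.1036619956392817 -0.096129176015035
tcp [ 0.5801 -0.1011  0.0525] units [-0.0679  0.0171  0.0388] z [-0.0034 -0.3926 -0.9197] +y [ 0.9197  0.0008 -0.3926] +z [-0.3926 -0.0041 -0.9197] q [ -2.2387  34.8843 -10.7593 106.4723  38.1302  51.112  -38.8176]
```

```bash
python3 -m handwheel '[[[-0.046,0,0.02,0,0,0,-1],[0,0,0,0,0,0,-1]]]' | egrep 'tcp|ft'
python3 -m handwheel '[[[-0.046,0,0.02,0,0,0,-1],[0,0,0,0,0,0,-1]]]'| egrep 'tcp|ft'
python3 -m handwheel '[[[-0.046,0,0.02,0,0,0,-1],[0,0,0,0,0,0,-1]]]'| egrep 'tcp|ft'
python3 -m handwheel '[[[-0.046,0,0.02,0,0,0,-1],[0,0,0,0,0,0,-1]]]'| egrep 'tcp|ft'
```

```text
tcp_pos: [0.5807, -0.105, 0.0537]
ft_force: [0.7, -0.1, 0.1]
tcp_pos: [0.5806, -0.1086, 0.0535]
ft_force: [0.6, 0.2, 0.8]
tcp_pos: [0.5804, -0.1107, 0.0531]
ft_force: [-0.8, 0.3, -0.3]
tcp_pos: [0.5804, -0.1128, 0.0529]
ft_force: [-0.1, 0.4, 1.1]
```

```bash
python3 -m handwheel '[[[-0.046,0,0.02,0,0,0,-1],[0,0,0,0,0,0,-1]]]' | egrep 'tcp|ft'
python3 -m handwheel '[[[-0.046,0,0.02,0,0,0,-1],[0,0,0,0,0,0,-1]]]'| egrep 'tcp|ft'
python3 -m handwheel '[[[-0.046,0,0.02,0,0,0,-1],[0,0,0,0,0,0,-1]]]'| egrep 'tcp|ft'
python3 -m handwheel '[[[-0.046,0,0.02,0,0,0,-1],[0,0,0,0,0,0,-1]]]'| egrep 'tcp|ft'
```

```text
tcp_pos: [0.5804, -0.1151, 0.0528]
ft_force: [-0.3, -0.2, -0.3]
tcp_pos: [0.5805, -0.1174, 0.0528]
ft_force: [0.3, -0.1, -0.5]
tcp_pos: [0.5805, -0.1198, 0.0527]
ft_force: [-0.6, 1.4, 0.1]
tcp_pos: [0.5806, -0.1205, 0.0523]
ft_force: [0.2, 6.0, -1.2]
```

```bash
python3 -m handwheel '[[[-0.055,0,0.025,0,0,0,-1],[0,0,0,0,0,0,-1]]]' | egrep 'tcp|ft'
python3 -m handwheel '[[[-0.055,0,0.025,0,0,0,-1],[0,0,0,0,0,0,-1]]]'| egrep 'tcp|ft'
python3 -m handwheel '[[[-0.055,0,0.025,0,0,0,-1],[0,0,0,0,0,0,-1]]]'| egrep 'tcp|ft'
python3 -m handwheel '[[[-0.055,0,0.025,0,0,0,-1],[0,0,0,0,0,0,-1]]]'| egrep 'tcp|ft'
```

```text
tcp_pos: [0.5806, -0.1213, 0.0517]
ft_force: [-0.8, 12.5, -3.7]
tcp_pos: [0.5804, -0.1239, 0.0513]
ft_force: [-0.5, 12.0, -4.4]
tcp_pos: [0.5807, -0.1241, 0.0509]
ft_force: [-4.0, 20.9, -4.6]
tcp_pos: [0.5809, -0.1243, 0.0504]
ft_force: [-3.5, 27.4, -3.4]
```

Clip c snapped (jump and force drop). Retract and go to clip d (left, near), same lean.

```bash
python3 -m handwheel '[[[0.3,0,-0.13,0,0,0,-1],[0.3,0,-0.13,0,0,0,-1],[-0.19,0,-0.46,0,0,0,-1],[-0.19,0,-0.46,0,0,0,-1],[-0.19,0,-0.46,0,0,0,-1],[0,-0.5,0,0,0,0,-1],[0,-0.6,0,0,0,0,-1],[0,-0.54,0,0,0,0,-1]]]'
python3 -c "
from h import *
robot.snapshot('top');im=robot.snapshot('scene')[:,:,::-1]
h=cv2.cvtColor(np.ascontiguousarray(im),cv2.COLOR_BGR2HSV);m=((h[...,0]>5)&(h[...,0]<20)&(h[...,1]>110)&(h[...,2]>50)).astype('uint8')
for c in cv2.findContours(m,0,1)[0]:
    q=c[:,0].astype(float)
    if cv2.contourArea(c)>8 and 305<q.mean(0)[0]<410 and 150<q.mean(0)[1]<240:print(cv2.contourArea(c),q.min(0),q.max(0))
tgt((.4985,-.103,.095));tgt((.4985,-.103,.052))"
```

```text
time_s: 35.55
tcp_pos: [0.4975, -0.1012, 0.1279]
tool_rot: [[0.0, 1.0, -0.003], [0.919, -0.001, -0.395], [-0.395, -0.003, -0.919]]
ft_force: [-0.6, 0.3, -0.7]
width: -0.002
gripper_force: 0.0
222.0 [342. 209.] [363. 228.]
162.0 [321. 191.] [335. 211.]
54.0 [387. 185.] [401. 195.]
145.5 [360. 161.] [378. 176.]
tcp [ 0.4952 -0.1016  0.1278] units [0.2332 0.0687 0.6136] z [-0.0054 -0.3954 -0.9185] +y [ 0.9185 -0.0012 -0.3954] +z [-0.3954 -0.0054 -0.9185] q [ -1.2233  22.7778 -13.2792 114.8652  34.6246  54.6401 -37.0995]
tcp [ 0.4952 -0.1016  0.1278] units [0.5732 0.0733 1.4035] z [-0.0054 -0.3954 -0.9185] +y [ 0.9185 -0.0012 -0.3954] +z [-0.3954 -0.0054 -0.9185] q [ -1.2233  22.7778 -13.2792 114.8652  34.6246  54.6401 -37.0995]
```

```bash
python3 -m handwheel '[[[0.115,0.07,0.28,0,0,0,-1],[0.115,0,0.28,0,0,0,-1],[0.115,0,0.28,0,0,0,-1],[0.115,0,0.28,0,0,0,-1],[0.115,0,0.28,0,0,0,-1],[0,0,0,0,0,0,-1],[0,0,0,0,0,0,-1]]]' | egrep 'tcp|ft'
python3 -m handwheel '[[[-0.09,0,0.04,0,0,0,-1],[-0.09,0,0.04,0,0,0,-1],[-0.08,0,0.035,0,0,0,-1],[0,0,0,0,0,0,-1]]]'| egrep 'tcp|ft'
python3 -m handwheel '[[[-0.055,0,0.025,0,0,0,-1],[0,0,0,0,0,0,-1]]]' | egrep 'tcp|ft'
python3 -m handwheel '[[[-0.055,0,0.025,0,0,0,-1],[0,0,0,0,0,0,-1]]]'| egrep 'tcp|ft'
python3 -m handwheel '[[[-0.055,0,0.025,0,0,0,-1],[0,0,0,0,0,0,-1]]]'| egrep 'tcp|ft'
```

```text
tcp_pos: [0.5017, -0.1019, 0.0513]
ft_force: [-0.9, -0.4, 0.3]
tcp_pos: [0.502, -0.1171, 0.0522]
ft_force: [0.5, -0.5, -0.1]
tcp_pos: [0.5021, -0.1193, 0.0518]
ft_force: [-0.5, 0.2, 0.5]
tcp_pos: [0.5019, -0.1209, 0.0512]
ft_force: [-0.9, 5.9, -0.6]
tcp_pos: [0.5019, -0.1219, 0.0505]
ft_force: [-0.9, 11.0, -4.6]
```

```bash
python3 -m handwheel '[[[-0.055,0,0.02,0,0,0,-1],[0,0,0,0,0,0,-1]]]' | egrep 'tcp|ft'
python3 -m handwheel '[[[-0.055,0,0.02,0,0,0,-1],[0,0,0,0,0,0,-1]]]'| egrep 'tcp|ft'
python3 -m handwheel '[[[-0.055,0,0.02,0,0,0,-1],[0,0,0,0,0,0,-1]]]'| egrep 'time|tcp|ft'
```

```text
tcp_pos: [0.502, -0.1232, 0.0501]
ft_force: [-1.4, 15.8, -7.3]
tcp_pos: [0.5021, -0.1245, 0.05]
ft_force: [-3.1, 20.6, -4.8]
time_s: 37.95
tcp_pos: [0.5023, -0.1247, 0.0497]
ft_force: [-7.0, 28.0, -4.8]
```

```bash
python3 -m handwheel '[[[0.28,0,-0.12,0,0,0,-1],[0.28,0,-0.12,0,0,0,-1],[-0.295,0,-0.69,0,0,0,-1],[-0.295,0,-0.69,0,0,0,-1],[-0.295,0,-0.69,0,0,0,-1],[-0.295,0,-0.69,0,0,0,-1],[0,0,0,0,0.86,0,-1],[0,0,0,0,0.86,0,-1]]]' | egrep 'tcp|ft'
python3 -m handwheel '[[[0,0,0,0,0.86,0,-1],[0,0,0,0,0.86,0,-1],[0,0,0,0,0.8,0,-1],[0,0,0,0,0,0,-1]]]' | egrep 'tcp|ft'
python3 -c "
from h import *
an('w23.png');im=robot.snapshot('scene')[:,:,::-1]
h=cv2.cvtColor(np.ascontiguousarray(im),cv2.COLOR_BGR2HSV);m=((h[...,0]>5)&(h[...,0]<20)&(h[...,1]>110)&(h[...,2]>50)).astype('uint8')
for c in cv2.findContours(m,0,1)[0]:
    q=c[:,0].astype(float)
    if cv2.contourArea(c)>8 and 305<q.mean(0)[0]<410 and 150<q.mean(0)[1]<240:print(cv2.contourArea(c),q.min(0),q.max(0))
tgt((.581,-.298,.2))"
```

```text
tcp_pos: [0.5034, -0.1023, 0.2037]
ft_force: [0.3, -0.5, -0.6]
tcp_pos: [0.5019, -0.1068, 0.202]
ft_force: [0.1, 0.0, 0.1]
cam [ 0.5028 -0.0355  0.3555] tcp [ 0.5019 -0.1068  0.202 ] ft [0.1482 0.0418 0.0552]
or 96.0 x 0.49393367026871005 0.5060819278382466 y -0.27755950949395325 -0.2642942376504905
or 69.0 x 0.595243509131301 0.6079995407654144 y -0.2851654520642004 -0.2676004287136512
or 860.0 x 0.4800757048943659 0.5142184727427561 y -0.1435726780311367 -0.12026252261689403
or 806.0 x 0.5628321530771204 0.6044730650434621 y -0.14340487527676854 -0.11886572248449902
lid 8450.0 x 0.45404101903517147 0.6307676651780175 y -0.24054355901966062 -0.14378100068126864
181.0 [348. 211.] [363. 231.]
163.0 [321. 191.] [335. 211.]
54.0 [387. 185.] [401. 195.]
121.0 [361. 162.] [378. 176.]
tcp [ 0.502  -0.1038  0.2019] units [-3.8803  1.5866 -0.0347] z [-0.0038  0.0174 -0.9998] +y [ 0.9998 -0.0019  0.0174] +z [ 0.0173 -0.0038 -0.9998] q [ 20.2361  17.1228 -17.4041 105.658    4.7874  58.3303   0.9087]
```

```bash
python3 -m handwheel '[[[-0.65,0.265,0,0,0,0,-1],[-0.65,0.265,0,0,0,0,-1],[-0.65,0.265,0,0,0,0,-1],[-0.65,0.265,0,0,0,0,-1],[-0.65,0.265,0,0,0,0,-1],[-0.63,0.265,0,0,0,0,-1],[0,0,0,0,0.86,0,-1],[0,0,0,0,0.86,0,-1]]]' | egrep 'tcp|ft'
python3 -m handwheel '[[[0,0,0,0,0.86,0,-1],[0,0,0,0,0.86,0,-1],[0,0,0,0,0.8,0,-1],[0,0,0,0,0,0,-1],[0,0,0,0,0,0,-1]]]' | egrep 'time|tcp|ft'
python3 -c "
from h import *
tgt((.581,-.299,.1));tgt((.581,-.299,.053))"
```

```text
tcp_pos: [0.583, -0.2952, 0.1981]
ft_force: [-0.2, -0.4, 0.3]
time_s: 40.55
tcp_pos: [0.5822, -0.296, 0.1974]
ft_force: [-0.1, 0.2, 0.4]
tcp [ 0.5822 -0.296   0.1974] units [-0.8872 -0.0148  1.736 ] z [-0.0047  0.4274 -0.904 ] +y [0.904  0.0011 0.4274] +z [ 0.4274 -0.0047 -0.904 ] q [ 43.9115  39.9183 -18.2394  73.8739 -10.5022  80.5004  31.3451]
tcp [ 0.5822 -0.296   0.1974] units [-1.289  -0.0104  2.5858] z [-0.0047  0.4274 -0.904 ] +y [0.904  0.0011 0.4274] +z [ 0.4274 -0.0047 -0.904 ] q [ 43.9115  39.9183 -18.2394  73.8739 -10.5022  80.5004  31.3451]
```

```bash
python3 -m handwheel '[[[-0.22,0,0.43,0,0,0,-1],[-0.22,0,0.43,0,0,0,-1],[-0.22,0,0.43,0,0,0,-1],[-0.22,0,0.43,0,0,0,-1],[0,0,0,0,0,0,-1]]]' | egrep 'tcp|ft'
python3 -m handwheel '[[[-0.14,0,0.29,0,0,0,-1],[-0.14,0,0.29,0,0,0,-1],[-0.13,0,0.29,0,0,0,-1],[0,0,0,0,0,0,-1]]]' | egrep 'tcp|ft'
python3 -m handwheel '[[[0.1,0,0.045,0,0,0,-1],[0.1,0,0.045,0,0,0,-1],[0,0,0,0,0,0,-1]]]' | egrep 'tcp|ft'
python3 -c "
from h import *
an('w24.png')" | egrep 'cam|or'
```

```text
tcp_pos: [0.5804, -0.2973, 0.0992]
ft_force: [-0.1, 0.7, -0.0]
tcp_pos: [0.5799, -0.2993, 0.0509]
ft_force: [-1.2, 0.1, -0.0]
tcp_pos: [0.582, -0.288, 0.0547]
ft_force: [0.2, -0.2, 0.6]
cam [ 0.5821 -0.2865  0.2244] tcp [ 0.582  -0.288   0.0547] ft [ 0.2071 -0.2334  0.604 ]
or 2041.0 x 0.48209316666898455 0.5289290678062534 y -0.28092999277325137 -0.2645485503685158
or 4039.5 x 0.5708659805567449 0.6071259698807697 y -0.29517749363232204 -0.2635596098170207
or 344.5 x 0.5698525551514864 0.6047984973699788 y -0.14512717039628992 -0.1390818884726197
or 786.5 x 0.4806602285329233 0.5207618000520714 y -0.14624157338355073 -0.130272189872094
```

Clip b is down to ~0.5 rad; push it home.

```bash
python3 -m handwheel '[[[0.1,0,0.048,0,0,0,-1],[0,0,0,0,0,0,-1]]]' | egrep 'tcp|ft'
python3 -m handwheel '[[[0.06,0,0.03,0,0,0,-1],[0,0,0,0,0,0,-1]]]' | egrep 'tcp|ft'
python3 -m handwheel '[[[0.06,0,0.03,0,0,0,-1],[0,0,0,0,0,0,-1]]]' | egrep 'tcp|ft'
python3 -m handwheel '[[[0.06,0,0.03,0,0,0,-1],[0,0,0,0,0,0,-1]]]' | egrep 'tcp|ft'
python3 -m handwheel '[[[0.06,0,0.03,0,0,0,-1],[0,0,0,0,0,0,-1]]]' | egrep 'tcp|ft'
```

```text
tcp_pos: [0.5816, -0.2833, 0.054]
ft_force: [1.0, -1.0, -0.1]
tcp_pos: [0.5813, -0.2818, 0.0534]
ft_force: [0.2, -6.0, -0.7]
tcp_pos: [0.5809, -0.2812, 0.0529]
ft_force: [-0.6, -12.3, -2.2]
tcp_pos: [0.5807, -0.2804, 0.0524]
ft_force: [-0.4, -16.3, -3.7]
tcp_pos: [0.5804, -0.2786, 0.0518]
ft_force: [-0.2, -18.8, -7.0]
```

```bash
python3 -m handwheel '[[[0.06,0,0.03,0,0,0,-1],[0,0,0,0,0,0,-1]]]' | egrep 'tcp|ft'
python3 -m handwheel '[[[-0.2,0,-0.1,0,0,0,-1],[-0.25,0,-0.1,0,0,0,-1],[0.3,0,-0.65,0,0,0,-1],[0.3,0,-0.65,0,0,0,-1],[0.3,0,-0.65,0,0,0,-1],[0.3,0,-0.65,0,0,0,-1],[0,0,0,0,-0.86,0,-1],[0,0,0,0,-0.86,0,-1]]]' | egrep 'tcp|ft'
python3 -m handwheel '[[[0,0,0,0,-0.86,0,-1],[0,0,0,0,-0.86,0,-1],[0,0,0,0,-0.8,0,-1],[0.3,-0.4,-0.2,0,0,0,-1],[0.4,-0.4,-0.2,0,0,0,-1],[0,0,0,0,0,0,-1],[0,0,0,0,0,0,-1]]]' | egrep 'time|tcp|ft'
python3 -c "
from h import *
an('w25.png');im=robot.snapshot('scene')[:,:,::-1]
h=cv2.cvtColor(np.ascontiguousarray(im),cv2.COLOR_BGR2HSV);m=((h[...,0]>5)&(h[...,0]<20)&(h[...,1]>110)&(h[...,2]>50)).astype('uint8')
for c in cv2.findContours(m,0,1)[0]:
    q=c[:,0].astype(float)
    if cv2.contourArea(c)>8 and 305<q.mean(0)[0]<410 and 150<q.mean(0)[1]<240:print(cv2.contourArea(c),q.min(0),q.max(0))"
```

```text
tcp_pos: [0.5805, -0.2784, 0.0516]
ft_force: [0.1, -25.7, -7.0]
tcp_pos: [0.5823, -0.2936, 0.1969]
ft_force: [0.2, 0.2, -0.6]
time_s: 44.5
tcp_pos: [0.5421, -0.2577, 0.2171]
ft_force: [-0.3, -0.9, -0.3]
cam [ 0.5422 -0.1865  0.3705] tcp [ 0.5421 -0.2577  0.2171] ft [-0.2906 -0.9081 -0.2748]
or 509.0 x 0.568161374706044 0.6051809448656826 y -0.27569108565100975 -0.2607799726972049
or 528.0 x 0.48161990802766935 0.517254737922868 y -0.2759439369628218 -0.261076853625634
or 593.0 x 0.5674864808414859 0.6039879686136671 y -0.14126600325409727 -0.12577051375841247
or 578.0 x 0.4809641592968782 0.5165694193806982 y -0.14181426164767885 -0.1265405152061566
lid 23433.0 x 0.45406429668149983 0.631375149425459 y -0.26427800263200585 -0.13959086658664105
187.0 [347. 212.] [363. 232.]
166.0 [320. 192.] [334. 211.]
52.0 [386. 186.] [400. 196.]
45.5 [359. 168.] [371. 177.]
```

All four clips now reach the same 75 mm from the lid's centre, so they are shut. The lid is square and the arm is clear.

```bash
python3 -c "
from station import robot
print(robot.job_done())"
```

```text
the job is handed in; nothing more can be done
None
```

The lid is on the box with all four clips snapped shut in the order a, c, d, b; I handed the job in at about 44.5 s, the arm clear of everything, and no verdict was returned.

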